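# Tip a tote of printing rollers over the stop strip into the catch tray

## Robot

A 7-joint arm with a two-finger parallel gripper is mounted at the origin on the work surface. World frame = base frame: x ahead of the robot, y to its left, z up, the work surface at z = 0. Lengths are in m, angles in rad, forces in N, time in s.
With the tool pointing down it reaches from about 0.425 to 0.875 m from the base axis. Payload 4.7 kg.
Tool frame: the origin (TCP) lies midway between the tips of the shut fingers; the grasp point (between the pads) lies 19 mm behind it (ctrl.grip_depth is the distance from the TCP to the grasp point, in m); z points along the fingers, y is the direction in which the jaws open and shut (so a half turn about z gives the same grasp; the last joint's range is limited). The gripper opens to 87 mm and grips with 3 to 60 N. Pads are 19 mm wide; open, the fingers measure 117 mm over their backs; the gripper's body (75 mm by 190 mm) begins 51 mm behind the grasp point.
Start: joints at [-1.289, 0.321, -0.07, 1.45, 0.023, 1.371, -0.057], TCP at [0.172, 0.627, 0.198] pointing down, gripper open.
Joint ranges: [-2.86, 2.86], [-0.3, 2.09], [-1.38, 1.24], [0.06, 2.45], [-1.56, 4.7], [0.09, 2.05], [-2.69, 2.69]. Speed limits (rad/s): [2.57, 2.57, 3.14, 3.14, 3.14, 3.14, 3.14].

## Interface

Orientations are given as a rotation vector (axis times angle).
In Python, from bench import ctrl gives the robot as it stands. The module is installed in compiled form; this text tells all that it offers.
- The arm moves only by the shell command python3 -m inch 'ROWS' [FORCE]. ROWS is JSON, a list of rows, each a list of 5 numbers: the opening, from -1 (shut) to 1 (fully open), so that 0 is half open, then the shift along the tool's x, y, z in mm, then the turn about the tool's z in rad. In form: [[fingers, tx, ty, tz, twist], ...]. A call has 1 to 5 rows; each row shifts and turns the pose as measured when the row begins, along the tool's axes as they then stand; what a row does not reach is not made up. A row lasts 1/8 s, in which the tool goes at most 62.5 mm and 10.7 degrees, less where a joint would pass 70% of its speed; a pose out of reach is approached as far as the arm can. A call is refused whole if a number of a shift passes 62.5 or a number of a turn 0.188, either way. A call with a gripper value outside its range is refused whole. The fingers move at their own pace and stop on an object; FORCE is the grip in N (left out, the last holds). Time passes only in rows, so rows that do not move let the fingers close. It gives the time, the measured TCP pose, the force and the opening at its end, in the units of the state.
- ctrl.get_state(): the state, without advancing time (a new reading comes with each control period).
- ctrl.get_image(name): name is "scene" or "top" or "wrist"; returns a dict with "color" (400x640x3 uint8, red, green, blue), "range_z" (400x640 float32, m along the optical axis (not along the pixel's ray), 0 where there is no reading), "K" (3x3 intrinsics, pixels), "R" (3x3) and "t" (3): a world point X has camera coordinates R X + t. Camera axes: x right, y down, z forward; pixel columns grow to the right and rows downward; lengths in m; the calibration is good to about 2 mm. A picture is of the moment at which its call begins.
- ctrl.close_job(): hands the job in, once; it reports no verdict.
The state is a dict: "time": time; "joint_positions": joint angles; "qd": joint speeds; "joint_torque": joint torques, N m; "position": TCP position; "tool_rot": TCP orientation; "ft_force": force on the tool from outside, world axes, zero at the start; "torque": the same for the moment, N m; "grip_width": opening from 0.0 (shut) to 1.0 (fully open).
Only numpy, scipy, OpenCV 4.12 (cv2) and the standard library are available. Lean on these libraries where they do the work, as an engineer would, in place of code of your own. Each camera call takes 0.05 s, during which the arm holds its last target. There are 200 camera calls.

## Task

Slide the loaded wooden tote squarely up against the stop strip of the tipping board, then tip it by its handle over the strip until it lies on its side with its mouth down in the catch tray and all four rollers have rolled out into the tray; leave it lying there and let go. Keep hold while it goes over and let it down gently instead of letting it crash, do not lift the tote clear of the strip, and leave the bottles, brush cup and flask alone.

Things in the scene. Friction and masses are not known exactly. Their poses are not given: they have to be found in the camera images.
- tipping_board: Fixed plywood board, 340 (x) x 292 (y) mm, top 18 mm above the table, with a stop strip along one long edge and a catch tray beyond it. Origin on the table, mid-length of the strip, at the strip face that the tote meets; x along the strip, y away from the tray (board: y -12 to 280 mm), z up.
- stop_top (a point): Middle of the upper edge of the stop strip's tote-side face, 30 mm above the table. The strip is 260 mm long (x), 12 mm thick (from here to -y), and stands 12 mm above the board. Axes as the board's.
- tray_floor (a point): Centre of the catch tray's floor, 4 mm above the table. Inner size 264 (x) x 192 mm (y), walls to 45 mm above the table on three sides; on its fourth side (+y) stands the stop strip. Axes as the board's.
- rail_mid (a point): Middle of a fixed 16 mm round drying rail along the board's x, 225 mm to +y of the strip face, 233 mm above the table, on 22 mm square posts 158 mm to each side. It hangs over the tote's handle, so an upright hand does not fit: lean the hand over the tote, towards the tray, about 40 degrees, fingers pointing down and to the board's +y.
- tote: Open wooden tote 170 (x) x 110 (y) x 90 mm (z), walls and floor 6 mm, 0.25 to 0.5 kg empty. Origin: centre of underside; z out of the mouth; its -y wall goes against the strip, its +y wall carries the handle. Starts upright on the board, 10 to 45 mm short of the strip, a little askew. Tips about its own x, z swinging to the board's -y.
- tote_center (a point): Centre of the tote, 45 mm above its underside; axes as the tote's.
- tote_handle (a point): Middle of the straight bar of the tote's fixed steel handle: round, 12 mm diameter, 120 mm long along the tote's x, 35 mm outside the +y wall and 30 mm above the rim; 12 mm legs at both ends run down to the wall. Gripped across, the bar can turn between the fingers, so the hand need not turn with the tote. Axes as the tote's.
- tote_toe (a point): Middle of the lower edge of the tote's -y wall, the edge that meets the strip. Axes as the tote's.
- roller0_center (a point): Centre of one of four equal wooden printing rollers, plain cylinders 66 mm long (along own x) and 36 mm in diameter, about 50 g, lying loose in the tote with their axes along the tote's x.
- roller1_center (a point): Centre of one of four equal wooden printing rollers, plain cylinders 66 mm long (along own x) and 36 mm in diameter, about 50 g, lying loose in the tote with their axes along the tote's x.
- roller2_center (a point): Centre of one of four equal wooden printing rollers, plain cylinders 66 mm long (along own x) and 36 mm in diameter, about 50 g, lying loose in the tote with their axes along the tote's x.
- roller3_center (a point): Centre of one of four equal wooden printing rollers, plain cylinders 66 mm long (along own x) and 36 mm in diameter, about 50 g, lying loose in the tote with their axes along the tote's x.
- green_bottle: Green glass bottle, 72 mm wide, 250 mm tall, bystander. Origin under its centre.
- amber_bottle: Amber glass bottle, 68 mm wide, 240 mm tall, bystander. Origin under its centre.
- brush_cup: Clear plastic cup of paint brushes, 84 mm wide, 205 mm tall in all, bystander. Origin under its centre.
- flask: Copper-coloured drinking flask with black cap, 84 mm wide, 225 mm tall, bystander. Origin under its centre.
Not all that is in view belongs to the job. What is shaped like the part that bears roller3_center but orange or red is not meant.

How it is judged:
On the way, in this order (a step that is already met when the one before it is completed fails the run):
1. the loaded tote stands upright and square against the stop strip (y of tote_toe in the frame of tipping_board between -0.008 and 0.008 m and angle between tote's own z axis and vertical below 0.12 rad and angle between the x axis of tote and the x axis of tipping_board, either way round below 0.09 rad and z of each of roller0_center, roller1_center, roller2_center, roller3_center in the frame of tote below 0.09 m), for 0.2 s.
2. the tote is tipped more than 45 degrees with its lower edge still at the strip and the rollers still inside (angle between tote's own z axis and vertical above 0.8 rad and y of tote_toe in the frame of tipping_board between -0.02 and 0.05 m and z of tote_toe in the frame of tipping_board below 0.08 m and z of each of roller0_center, roller1_center, roller2_center, roller3_center in the frame of tote below 0.09 m), for 0.05 s.
At the end, for the whole second after the job is handed in: The tote lies still over the strip, mouth down in the tray (its z axis 95 to 137 degrees from upright), its lower -y edge from 30 mm on the tray side to 60 mm on the board side of the strip's face; all four roller centres are beyond the tote's rim and between the tray walls (angle between tote's own z axis and vertical between 1.66 and 2.4 rad and y of tote_toe in the frame of tipping_board between -0.03 and 0.06 m and linear speed of tote below 0.03 m/s and z of each of roller0_center, roller1_center, roller2_center, roller3_center in the frame of tote above 0.092 m and y of roller0_center in the frame of tipping_board between -0.204 and -0.012 m and x of roller0_center in the frame of tipping_board between -0.132 and 0.132 m and z of each of roller0_center, roller1_center, roller2_center, roller3_center in the frame of tipping_board below 0.06 m and y of roller1_center in the frame of tipping_board between -0.204 and -0.012 m and x of roller1_center in the frame of tipping_board between -0.132 and 0.132 m and y of roller2_center in the frame of tipping_board between -0.204 and -0.012 m and x of roller2_center in the frame of tipping_board between -0.132 and 0.132 m and y of roller3_center in the frame of tipping_board between -0.204 and -0.012 m and x of roller3_center in the frame of tipping_board between -0.132 and 0.132 m); the robot touches nothing.
It fails at once if the tote is let crash over (turns faster than 4.5 rad/s) (angular speed of tote above 4.5 rad/s).
It fails at once if the tote is lifted clear of the strip (its lower -y edge more than 100 mm above the table) (height (world z) of tote_toe above 0.1 m).
It fails at once if a bottle, the brush cup or the flask is shifted by more than 30 mm or tipped (distance of any of green_bottle, amber_bottle, brush_cup, flask from where it was at the start of the episode above 0.03 m or angle between any of green_bottle, amber_bottle, brush_cup, flask's own z axis and vertical above 0.35 rad).
It also fails if it takes over 58 s, if anything falls off the work surface, if the arm or the gripper's body presses on something with over 40 N, if the wrist force passes 120 N, or if a joint passes its speed limit or range.

## Working session

There is one attempt and no reset: what is moved stays moved. The work goes in short steps, Python scripts to look and compute and a shell command to move; the robot and the scene stay as the last step left them, time stands still between calls to the robot, and variables do not carry over. Pictures are saved under pics/ and viewed, about 8 in all and at most 12, crops included, and the job is handed in when it is done.

```bash
mkdir -p pics
cat > h.py <<'E'
import numpy as np, cv2
from bench import ctrl
from scipy.spatial.transform import Rotation as Rn
np.set_printoptions(precision=4,suppress=True)
def snap(n,fn=None):
    im=ctrl.get_image(n)
    np.savez('last_%s.npz'%n,**im)
    if fn: cv2.imwrite('pics/'+fn,im['color'][:,:,::-1])
    return im
def load(n): return np.load('last_%s.npz'%n)
def cloud(im):
    z=im['range_z'];v,u=np.indices(z.shape)
    K=im['K'];c=np.stack([(u-K[0,2])/K[0,0]*z,(v-K[1,2])/K[1,1]*z,z],-1)
    P=(c-im['t'])@im['R']; P[z==0]=np.nan
    return P
def px(im,X):
    c=im['R']@np.array(X)+im['t'];p=im['K']@c;return p[:2]/p[2]
E
python3 - <<'E'
from h import *
a=snap('scene');b=snap('top')
cv2.imwrite('pics/a.png',cv2.resize(np.vstack([a['color'],b['color']])[:,:,::-1],None,fx=.75,fy=.75))
s=ctrl.get_state();print(s)
for i in(a,b):print(i['K'],-i['R'].T@i['t'],i['R'])
E
```

```text
{'time': 0.1, 'joint_positions': array([-1.2889,  0.3218, -0.0701,  1.4516,  0.0226,  1.3708, -0.0569]), 'qd': array([-0.0007, -0.0013,  0.001 , -0.0027, -0.0001, -0.0008,  0.    ]), 'joint_torque': array([ -0.0003, -49.2573,  -0.4059, -31.3401,  -0.0642,   0.0395,
         0.0001]), 'position': array([0.1719, 0.6263, 0.1971]), 'tool_rot': array([-0.4194, -3.1133,  0.0027]), 'ft_force': array([ 0.4318,  0.4285, -0.7507]), 'torque': array([ 0.0008, -0.0285,  0.0355]), 'grip_width': 1.0003439139901373}
[[475.4961   0.     325.7823]
 [  0.     475.4961 206.2163]
 [  0.       0.       1.    ]] [1.7684 0.3261 0.966 ] [[-0.2271  0.9738 -0.0127]
 [ 0.5426  0.1157 -0.832 ]
 [-0.8087 -0.1958 -0.5547]]
[[457.2446   0.     323.4376]
 [  0.     457.2446 202.8077]
 [  0.       0.       1.    ]] [0.3323 0.0295 1.5911] [[ 0.0229 -0.9997 -0.0122]
 [-0.9832 -0.0203 -0.1813]
 [ 0.181   0.0161 -0.9834]]
```

View pics/a.png

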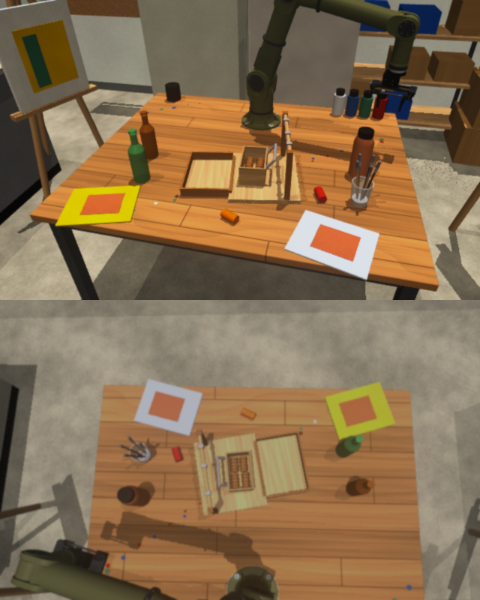

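Run:
```python
from h import *
b=load('top');a=load('scene')
x0,y0,w,h=245,165,175,130
c1=cv2.resize(b['color'][y0:y0+h,x0:x0+w],None,fx=4.5,fy=4.5,interpolation=cv2.INTER_CUBIC)[:,:,::-1]
cv2.imwrite('pics/b.png',c1)
P=cloud(b)
m=np.zeros(P.shape[:2],bool);m[y0:y0+h,x0:x0+w]=1
Q=P[m];Q=Q[~np.isnan(Q[:,0])]
def rect(lo,hi,f=None):
    s=Q[(Q[:,2]>lo)&(Q[:,2]<hi)]
    if f is not None:s=s[f(s)]
    r=cv2.minAreaRect(s[:,:2].astype(np.float32));print(lo,hi,len(s),r,s.mean(0))
    return s
print(np.histogram(Q[:,2],np.arange(-.01,.26,.01)))
rect(.22,.25);rect(.098,.114);rect(.125,.15)
```

```text
(array([5819, 7630, 4212, 1821,  319,  590,  570,  206,   38,   41,   54,
        282,   88,   22,   72,  114,    8,    6,    5,    9,    4,    9,
          6,   16,  304,  362]), array([-0.01,  0.  ,  0.01,  0.02,  0.03,  0.04,  0.05,  0.06,  0.07,
        0.08,  0.09,  0.1 ,  0.11,  0.12,  0.13,  0.14,  0.15,  0.16,
        0.17,  0.18,  0.19,  0.2 ,  0.21,  0.22,  0.23,  0.24,  0.25]))
0.22 0.25 682 ((0.5060581564903259, 0.2022504359483719), (0.3387007415294647, 0.02251078188419342), 10.86640453338623) [0.5033 0.2009 0.2402]
0.098 0.114 363 ((0.5223726034164429, 0.10112515091896057), (0.3112015724182129, 0.1959967166185379), 13.206770896911621) [0.5272 0.0761 0.107 ]
0.125 0.15 195 ((0.5095275044441223, 0.1712397336959839), (0.3355938792228699, 0.06816534698009491), 9.580704689025879) [0.5146 0.1581 0.1401]
```

View pics/b.png

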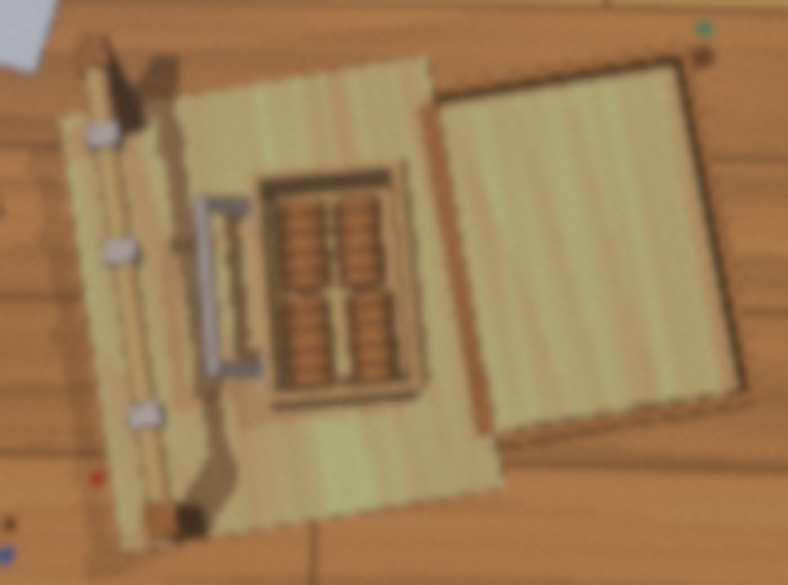

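```bash
cat >> h.py <<'E'
def ray(im,u,v,z):
    d=im['R'].T@np.linalg.solve(im['K'],[u,v,1.]);o=-im['R'].T@im['t'];return o+d*(z-o[2])/d[2]
E
python3 - <<'E'
from h import *
b=load('top')
g=lambda L,z:np.array([ray(b,x/4.5+245-.4,y/4.5+165-.4,z) for x,y in L])
B=g([(428,58),(503,487),(122,550),(62,120)],.018)
S=g([(422,105),(478,435)],.03);S2=g([(437,103),(492,430)],.03)
T=g([(258,178),(405,160),(427,393),(272,408)],.108)
H=g([(203,198),(212,376)],.144)
R=g([(95,70),(153,500)],.241)
for n,A in zip('BSsTHR',(B,S,S2,T,H,R)):print(n,A.tolist() and A[:,:2],'mid',A.mean(0))
def ang(a,b):d=a-b;return np.degrees(np.arctan2(d[1],d[0]))
print('angs x-axis dir: board',ang(B[0],B[1]),ang(B[3],B[2]),'strip',ang(*S),'rail',ang(*R),'tote',ang(T[1],T[2]),ang(T[0],T[3]),ang(T[0],T[1])-90,ang(T[3],T[2])-90,'handle',ang(*H))
print([np.linalg.norm(T[i]-T[i-1]) for i in range(4)],[np.linalg.norm(B[i]-B[i-1]) for i in range(4)])
E
```

```text
B [[ 0.714  -0.0001]
 [ 0.3822 -0.0622]
 [ 0.3288  0.2239]
 [ 0.6585  0.2853]] mid [0.5209 0.1117 0.018 ]
S [[ 0.6735  0.0041]
 [ 0.4201 -0.0423]] mid [ 0.5468 -0.0191  0.03  ]
s [[ 0.6753 -0.0075]
 [ 0.4241 -0.0528]] mid [ 0.5497 -0.0301  0.03  ]
T [[ 0.5993  0.1246]
 [ 0.615   0.0172]
 [ 0.4449 -0.0018]
 [ 0.4317  0.1093]] mid [0.5227 0.0623 0.108 ]
H [[0.5775 0.1612]
 [0.4508 0.1502]] mid [0.5141 0.1557 0.144 ]
R [[0.6471 0.2284]
 [0.3617 0.1776]] mid [0.5044 0.203  0.241 ]
angs x-axis dir: board 10.600694789728484 10.546706154889389 strip 10.391773136717934 rail 10.093977378326912 tote 6.3561966499829285 5.226558484671798 8.282430999359178 6.768545645906855 handle 4.930611158799784
[np.float64(0.1682852619532723), np.float64(0.10859042436938218), np.float64(0.17109762557126454), np.float64(0.11184964113985245)] [np.float64(0.29076182848955423), np.float64(0.3375423360635997), np.float64(0.29107033759185225), np.float64(0.3352753087694313)]
```

Run:
```python
from h import *
s=ctrl.get_state();R=Rn.from_rotvec(s['tool_rot']).as_matrix();print(R)
for n in('scene','top'):
    im=load(n);P=cloud(im);L=(P-s['position'])@R
    for lo,hi in((-.02,.03),(-.05,-.02),(-.07,-.05),(-.1,-.07),(-.14,-.1),(-.18,-.14),(-.22,-.18),(-.27,-.22),(-.32,-.27),(-.4,-.32)):
        m=(L[...,2]>lo)&(L[...,2]<hi)&(np.abs(L[...,0])<.3)&(np.abs(L[...,1])<.3)
        if m.sum()>3:q=L[m];print(n,lo,hi,m.sum(),np.percentile(q[:,:2],[2,98],axis=0).round(3).tolist())
c=load('scene')['color'][60:200,440:620]
w=snap('wrist')['color']
c=cv2.resize(c,(514,400),interpolation=cv2.INTER_CUBIC)
cv2.imwrite('pics/c.png',np.hstack([c,cv2.resize(w,(280,175)).repeat(1,0) if 0 else cv2.copyMakeBorder(cv2.resize(w,(280,175)),0,225,0,0,0)])[:,:,::-1])
```

```text
[[-0.9644  0.2646 -0.0004]
 [ 0.2646  0.9644 -0.0017]
 [-0.0001 -0.0018 -1.    ]]
scene -0.02 0.03 382 [[-0.295, -0.079], [-0.253, -0.007]]
scene -0.05 -0.02 259 [[-0.286, -0.073], [-0.004, 0.048]]
scene -0.07 -0.05 45 [[-0.019, -0.059], [-0.003, 0.052]]
scene -0.1 -0.07 66 [[-0.04, -0.088], [0.009, 0.081]]
scene -0.14 -0.1 803 [[-0.044, -0.092], [0.029, 0.089]]
scene -0.18 -0.14 278 [[-0.031, -0.052], [0.018, 0.015]]
scene -0.22 -0.18 289 [[-0.044, -0.05], [0.018, 0.031]]
scene -0.27 -0.22 384 [[-0.043, -0.037], [-0.008, 0.033]]
scene -0.32 -0.27 388 [[-0.042, -0.036], [-0.008, 0.033]]
scene -0.4 -0.32 1038 [[-0.053, -0.17], [-0.013, 0.038]]
top -0.02 0.03 264 [[-0.292, -0.084], [-0.213, -0.026]]
top -0.05 -0.02 369 [[-0.281, -0.073], [-0.222, -0.013]]
top -0.07 -0.05 6 [[-0.013, 0.042], [-0.011, 0.054]]
top -0.1 -0.07 30 [[-0.039, -0.087], [0.031, 0.083]]
top -0.14 -0.1 892 [[-0.039, -0.094], [0.022, 0.092]]
top -0.18 -0.14 170 [[-0.034, -0.092], [0.02, 0.069]]
top -0.22 -0.18 321 [[-0.039, -0.051], [0.008, 0.007]]
top -0.27 -0.22 241 [[-0.039, -0.038], [-0.003, 0.014]]
top -0.32 -0.27 144 [[-0.037, -0.032], [-0.015, 0.011]]
top -0.4 -0.32 197 [[-0.049, -0.073], [-0.04, 0.03]]
```

View pics/c.png

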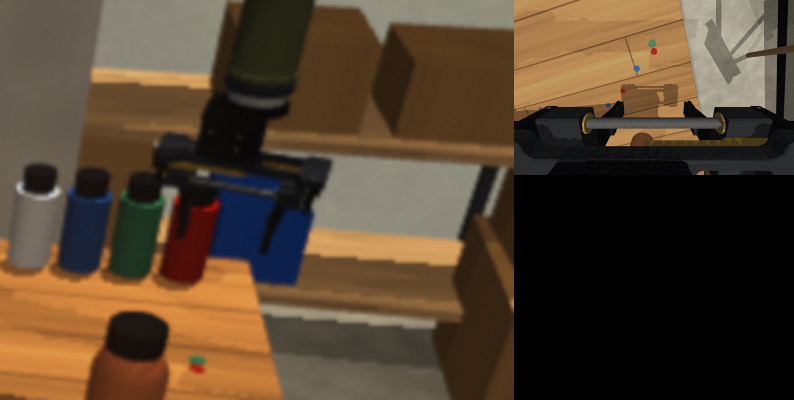

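```bash
python3 -m inch '[[1,0,30,-60,0],[1,0,60,-30,0],[1,0,60,0,0],[1,0,60,0,0],[1,0,60,0,0]]'; python3 -m inch '[[1,0,60,0,0],[1,0,60,0,0]]'; python3 -c "
from h import *
s=ctrl.get_state();print(s['joint_positions'],Rn.from_rotvec(s['tool_rot']).as_matrix())"
```

```text
time: 0.78
position: [0.2061, 0.8334, 0.2787]
tool_rot: [0.289, 3.069, -0.02]
ft_force: [-3.3, 0.8, -1.0]
grip_width: 0.996
time: 1.02
position: [0.2133, 0.8714, 0.2579]
tool_rot: [0.274, 3.053, 0.0]
ft_force: [-0.5, 0.3, -1.3]
grip_width: 0.999
[-1.3615  1.0848 -0.4391  0.1266  0.4961  1.9357  0.0016] [[-0.9811  0.178   0.0754]
 [ 0.178   0.984  -0.0068]
 [-0.0754  0.0068 -0.9971]]
```

```bash
python3 -m inch '[[1,0,60,0,0],[1,0,60,0,0],[1,0,60,0,0],[1,0,60,0,0],[1,0,60,0,0]]'; python3 -c "
from h import *
s=ctrl.get_state();print(s['joint_positions'],Rn.from_rotvec(s['tool_rot']).as_matrix())";  python3 -m inch '[[1,0,0,-60,0],[1,0,0,-60,0]]'; python3 -c "
from h import *
s=ctrl.get_state();print(s['joint_positions'],Rn.from_rotvec(s['tool_rot']).as_matrix())"
```

```text
time: 1.65
position: [0.192, 0.9728, 0.2055]
tool_rot: [0.21, 3.066, 0.277]
ft_force: [0.5, 0.2, 0.4]
grip_width: 1.001
[-1.4259  1.1867  0.234   0.0591 -0.1898  1.7132  0.0319] [[-0.9892  0.13    0.0673]
 [ 0.14    0.9747  0.1745]
 [-0.0429  0.182  -0.9824]]
time: 1.9
position: [0.1833, 0.9325, 0.2993]
tool_rot: [0.214, 3.06, 0.273]
ft_force: [-0.5, -0.0, 0.7]
grip_width: 1.002
[-1.435   1.0849  0.3383  0.058  -0.2813  1.8196  0.0331] [[-0.9884  0.1326  0.0738]
 [ 0.1436  0.9747  0.1714]
 [-0.0492  0.1801 -0.9824]]
```

```bash
python3 -m inch '[[1,10,60,0,0],[1,10,60,0,0],[1,10,60,0,0],[1,10,60,0,0],[1,10,60,0,0]]'; python3 -c "
from h import *
s=ctrl.get_state();print(s['joint_positions'],Rn.from_rotvec(s['tool_rot']).as_matrix())"
```

```text
time: 2.52
position: [0.1455, 1.0384, 0.2899]
tool_rot: [0.205, 2.994, 0.604]
ft_force: [-0.1, 0.3, 0.7]
grip_width: 0.997
[-1.5062  1.1408  0.9904  0.0582 -0.9097  1.5673 -0.0074] [[-0.9878  0.1149  0.1046]
 [ 0.1465  0.9133  0.38  ]
 [-0.0519  0.3907 -0.919 ]]
```

```bash
python3 -m inch '[[1,10,55,20,0],[1,10,55,20,0],[1,10,55,20,0],[1,10,55,20,0],[1,10,55,20,0]]'; python3 -c "
from h import *
s=ctrl.get_state();print(s['joint_positions'],Rn.from_rotvec(s['tool_rot']).as_matrix())"
```

```text
time: 3.15
position: [0.1171, 1.1444, 0.2496]
tool_rot: [0.186, 2.909, 0.908]
ft_force: [0.4, -0.8, 0.4]
grip_width: 0.999
[-1.5465  1.2335  1.1595  0.058  -1.0635  1.279  -0.0468] [[-0.9887  0.0899  0.1201]
 [ 0.1422  0.8159  0.5604]
 [-0.0476  0.5711 -0.8195]]
```

```bash
python3 -m inch '[[1,40,45,20,0],[1,40,45,20,0],[1,40,45,20,0],[1,40,45,20,0]]'; python3 -c "
from h import *
s=ctrl.get_state();print(s['joint_positions'],Rn.from_rotvec(s['tool_rot']).as_matrix())"
```

```text
time: 3.65
position: [-0.009, 1.2043, 0.2377]
tool_rot: [0.176, 2.845, 1.117]
ft_force: [0.4, 0.8, 0.0]
grip_width: 1.001
[-1.6793  1.2854  1.2199  0.0579 -1.0346  1.1035 -0.1941] [[-0.9902  0.0774  0.1161]
 [ 0.1357  0.7278  0.6723]
 [-0.0325  0.6814 -0.7312]]
```

```bash
cat >> h.py <<'E'
O=np.array([.5457,-.0193,0]);A=np.radians(10.5)
ex=np.array([np.cos(A),np.sin(A),0]);ey=np.array([-np.sin(A),np.cos(A),0]);BR=np.stack([ex,ey,[0,0,1]],1)
def st():
    s=ctrl.get_state();R=Rn.from_rotvec(s['tool_rot']).as_matrix();p=np.array(s['position']);G=p-ctrl.grip_depth*R[:,2]
    print('t',s['time'],'G board',BR.T@(G-O),'R board\n',BR.T@R,'\nq',s['joint_positions'],'F',BR.T@s['ft_force'],'w',s['grip_width'],'twist to level y',np.arctan2(R[:,1]@ex,-(-R[:,0]@ex)))
    return R,p,G
def go(*pts): # board grasp points -> tool shifts mm
    R,p,G=st()
    for b in pts:
        X=O+BR@np.array(b);d=R.T@(X-G)*1000;print('to',b,'d',d.round(1),'rows',np.abs(d).max()/60);G=X
E
python3 -c "
from h import *
go((-.2,.8,.45),(0,.3,.45),(-.01,.09,.32))"
```

```text
t 3.65 G board [-0.3269  1.2922  0.2514] R board
 [[-0.9489  0.2087  0.2367]
 [ 0.3139  0.7015  0.6398]
 [-0.0325  0.6814 -0.7312]] 
q [-1.6793  1.2854  1.2199  0.0579 -1.0346  1.1035 -0.1941] F [0.5    0.7055 0.0377] w 1.0009806479147845 twist to level y 2.9250996435092027
to (-0.2, 0.8, 0.45) d [-281.4 -183.5 -430.1] rows 7.168774666277352
to (0, 0.3, 0.45) d [-346.7 -309.  -272.6] rows 5.778755658191282
to (-0.01, 0.09, 0.32) d [ -52.2 -238.   -41.7] rows 3.966447416762833
```

```bash
python3 -m inch '[[1,-30,-18,-43,0],[1,-30,-18,-43,0],[1,-30,-18,-43,0],[1,-30,-18,-43,0],[1,-30,-18,-43,0]]'; python3 -c "
from h import *
go((-.2,.8,.45),(0,.3,.45),(-.01,.09,.32))"
```

```text
time: 4.28
position: [0.0805, 1.0134, 0.327]
tool_rot: [0.142, 2.844, 1.123]
ft_force: [1.3, -0.6, 1.6]
grip_width: 1.002
t 4.275 G board [-0.2735  1.0881  0.3406] R board
 [[-0.9548  0.1882  0.23  ]
 [ 0.2944  0.7045  0.6458]
 [-0.0405  0.6843 -0.7281]] 
q [-2.1768  0.7917  1.2045  1.1496 -0.9528  0.8994  0.3898] F [ 1.1443 -0.7743  1.6383] w 1.0017976102578678 twist to level y 2.9469744848926336
to (-0.2, 0.8, 0.45) d [-159.5 -114.3 -248.8] rows 4.147121576987006
to (0, 0.3, 0.45) d [-338.2 -314.6 -276.9] rows 5.63633378643107
to (-0.01, 0.09, 0.32) d [ -47.  -238.8  -43.3] rows 3.9797304020164583
```

```bash
python3 -m inch '[[1,-30,-22,-48,0],[1,-30,-22,-48,0],[1,-30,-22,-48,0],[1,-32,-24,-40,0],[1,-38,-32,-32,0]]'; python3 -c "
from h import *
go((-.2,.8,.45),(0,.3,.45),(-.01,.09,.32))"
```

```text
time: 4.9
position: [0.2055, 0.7603, 0.4072]
tool_rot: [0.137, 2.848, 1.117]
ft_force: [1.3, -0.4, 1.9]
grip_width: 1.002
t 4.9 G board [-0.1967  0.8165  0.4209] R board
 [[-0.9558  0.1861  0.2276]
 [ 0.2911  0.708   0.6434]
 [-0.0414  0.6812 -0.7309]] 
q [-2.5191 -0.0394  1.2044  1.6277 -0.0577  0.7815  0.1993] F [ 1.2517 -0.6212  1.9313] w 1.0015214343623924 twist to level y 2.9492784073164158
to (-0.2, 0.8, 0.45) d [ -2.9   7.5 -32.7] rows 0.5449559761559909
to (0, 0.3, 0.45) d [-336.7 -316.8 -276.2] rows 5.611609157799131
to (-0.01, 0.09, 0.32) d [ -46.2 -239.1  -42.4] rows 3.985064947904077
```

```bash
python3 -m inch '[[1,-38,-32,-32,0],[1,-38,-32,-32,0],[1,-38,-32,-32,0],[1,-38,-32,-32,0],[1,-38,-32,-32,0]]'; python3 -c "
from h import *
go((0,.3,.45),(-.01,.09,.32))"
```

```text
time: 5.52
position: [0.3358, 0.5601, 0.418]
tool_rot: [0.126, 2.861, 1.111]
ft_force: [1.2, -0.1, 0.3]
grip_width: 1.002
t 5.525 G board [-0.1049  0.596   0.4318] R board
 [[-0.959   0.1842  0.2156]
 [ 0.2813  0.7137  0.6415]
 [-0.0357  0.6758 -0.7362]] 
q [-1.6134 -0.295   0.6084  1.7909 -0.1766  0.9231  0.5737] F [ 1.1911 -0.3432  0.2892] w 1.0019963157422564 twist to level y 2.951837933560248
to (0, 0.3, 0.45) d [-184.5 -179.6 -180.7] rows 3.074425529637888
to (-0.01, 0.09, 0.32) d [ -44.8 -239.6  -41.2] rows 3.9928857458420137
```

```bash
python3 -m inch '[[1,-36,-36,-30,-0.05],[1,-36,-36,-30,-0.05],[1,-36,-36,-30,-0.05],[1,-36,-36,-30,0],[1,-36,-36,-30,0]]'; python3 -c "
from h import *
go((-.01,.2,.42),(-.01,.09,.3))"
```

```text
time: 6.15
position: [0.5062, 0.3165, 0.4242]
tool_rot: [-0.079, 2.816, 1.08]
ft_force: [1.1, 0.8, 0.2]
grip_width: 1.0
t 6.15 G board [0.0183 0.3254 0.438 ] R board
 [[-0.975   0.0435  0.2177]
 [ 0.1762  0.748   0.6399]
 [-0.135   0.6623 -0.737 ]] 
q [-1.1437 -0.2006  0.8443  1.6895 -0.5375  1.2831  1.4183] F [1.2153 0.5674 0.1553] w 1.000177608842891 twist to level y 3.0970493303108593
to (-0.01, 0.2, 0.42) d [   7.9 -107.   -73.1] rows 1.7830880453494382
to (-0.01, 0.09, 0.3) d [  -3.2 -161.8   18. ] rows 2.695899884628204
```

```bash
python3 -m inch '[[0.1,3,-55,-25,0],[0.1,3,-55,-25,0],[0.1,0,-57,0,0],[0.1,0,-57,5,0],[0.1,0,-40,5,0]]'
python3 - <<'E'
from h import *
go((-.04,.076,.239),(-.012,.166,.136))
b=snap('top');a=snap('scene')
x0,y0,w,h=245,165,130,130
c1=cv2.resize(b['color'][y0:y0+h,x0:x0+w],None,fx=3,fy=3,interpolation=cv2.INTER_CUBIC)
c2=cv2.resize(a['color'][170:300,260:393],None,fx=3,fy=3,interpolation=cv2.INTER_CUBIC)
cv2.imwrite('pics/d.png',np.hstack([c1,c2])[:,:,::-1])
E
```

```text
time: 6.78
position: [0.5237, 0.0873, 0.2789]
tool_rot: [-0.087, 2.803, 1.086]
ft_force: [1.4, 0.8, -0.1]
grip_width: 0.579
t 6.775 G board [-0.0064  0.0968  0.2925] R board
 [[-0.9736  0.0344  0.2256]
 [ 0.1755  0.745   0.6435]
 [-0.146   0.6661 -0.7314]] 
q [-0.8762  0.0587  1.2324  1.8492 -0.7888  1.4978  2.1468] F [ 1.4738  0.5405 -0.1074] w 0.5794615210593703 twist to level y 3.1062783303644284
to (-0.04, 0.076, 0.239) d [ 36.9 -52.3  18.2] rows 0.8721370411943037
to (-0.012, 0.166, 0.136) d [  3.6  -0.6 139.6] rows 2.326175602965959
```

View pics/d.png

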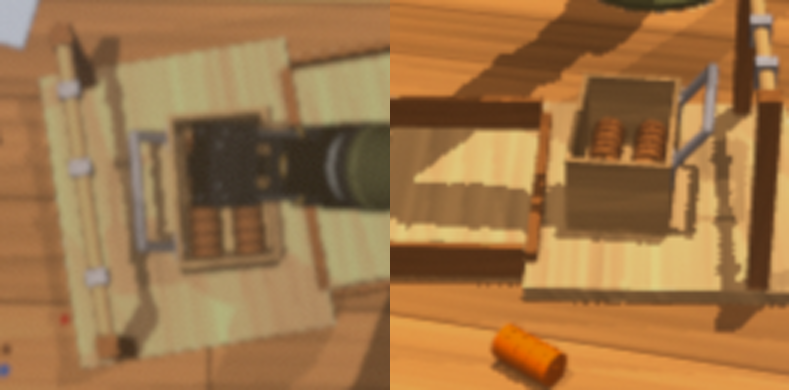

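```bash
python3 -m inch '[[-0.17,18,-26,9,0],[-0.17,18,-26,9,0],[-0.17,2,0,45,0],[-0.17,2,0,45,0],[-0.17,0,0,0,0]]'
python3 - <<'E'
from h import *
go((-.012,.166,.136))
a=snap('scene')
c2=cv2.resize(a['color'][160:290,280:413],None,fx=4,fy=4,interpolation=cv2.INTER_CUBIC)
cv2.imwrite('pics/e.png',c2[:,:,::-1])
E
```

```text
time: 7.5
position: [0.5012, 0.1155, 0.1543]
tool_rot: [-0.062, 2.81, 1.071]
ft_force: [-0.5, 1.0, -0.1]
grip_width: 0.419
t 7.5 G board [-0.0235  0.1288  0.1681] R board
 [[-0.972   0.0516  0.2294]
 [ 0.1894  0.7499  0.6338]
 [-0.1394  0.6595 -0.7386]] 
q [-0.83    0.1656  1.1702  2.0616 -0.912   1.3341  2.3396] F [-0.2705  1.0229 -0.0969] w 0.41918035453958025 twist to level y 3.088555856969022
to (-0.012, 0.166, 0.136) d [ 0.4  7.3 49.9] rows 0.8313413175372272
```

View pics/e.png

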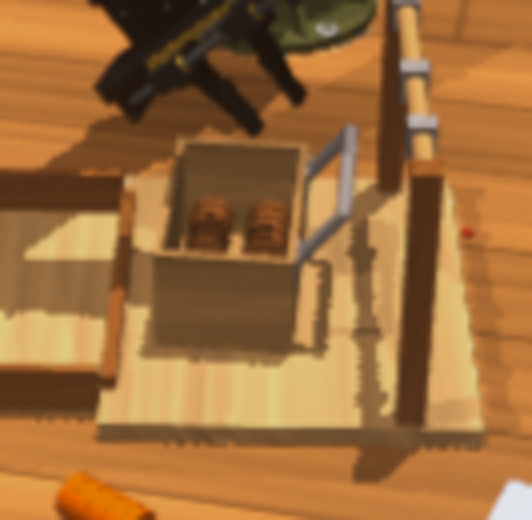

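```bash
python3 -m inch '[[-0.17,0,3,25,0],[-0.17,0,3,25,0],[-0.17,0,0,0,0]]'
python3 - <<'E'
from h import *
R,p,G=st()
a=snap('scene');b=snap('top')
hb=lambda v:O+BR@np.array(v)
for n,im in(('s',a),('t',b)):
  print(n,'bar ends',px(im,hb((-.06,.176,.138))),px(im,hb((.06,.171,.138))),'G',px(im,G),'tip',px(im,p))
c2=cv2.resize(a['color'][160:290,280:413],None,fx=4,fy=4,interpolation=cv2.INTER_CUBIC)
cv2.imwrite('pics/f.png',c2[:,:,::-1])
E
```

```text
time: 7.92
position: [0.513, 0.1498, 0.1296]
tool_rot: [-0.061, 2.795, 1.068]
ft_force: [-0.7, -0.6, -0.1]
grip_width: 0.412
t 7.925 G board [-0.0059  0.1604  0.1434] R board
 [[-0.9688  0.0462  0.2434]
 [ 0.1947  0.7498  0.6324]
 [-0.1533  0.66   -0.7354]] 
q [-0.8476  0.2149  1.1259  2.0899 -0.9992  1.2732  2.3674] F [-0.7597 -0.4569 -0.0959] w 0.41156568750080896 twist to level y 3.093911510621522
s bar ends [365.5802 192.4229] [364.8737 213.1608] G [361.1016 199.9598] tip [364.7243 204.4162]
t bar ends [294.2352 247.1512] [290.2553 210.1399] G [296.4439 229.4363] tip [292.9031 229.1675]
```

View pics/f.png

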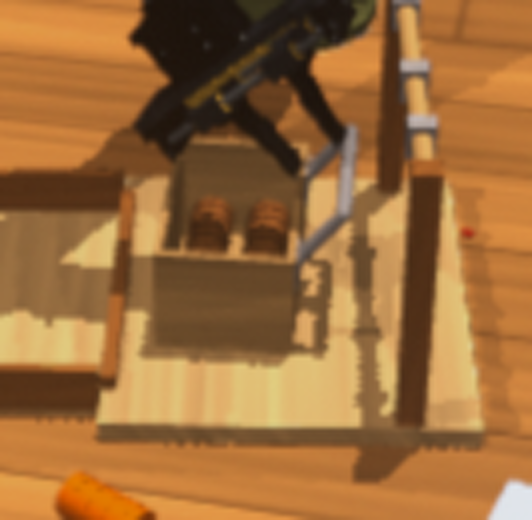

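Run:
```python
from h import *
R,p,G=st()
for n in('scene','top'):
    im=load(n);P=cloud(im);col=im['color'].astype(int).sum(-1)
    L=(P-p)@R; B=(P-O)@BR
    m=(col<110)&(np.abs(L[...,0])<.06)&(np.abs(L[...,1])<.06)&(L[...,2]>-.065)&(L[...,2]<.05)
    v,u=np.where(m)
    print(n,m.sum())
    for lo in np.arange(-.06,.04,.01):
        k=m&(L[...,2]>lo)&(L[...,2]<=lo+.01)
        if k.sum(): 
            for s in(-1,1):
                kk=k&(np.sign(L[...,1])==s)
                if kk.sum()>1:print(lo.round(3),s,kk.sum(),'tool',L[kk].mean(0),'board',B[kk].mean(0),'px',np.argwhere(kk).mean(0))
a=load('scene')['color'];print(a[160+38,280+86],a[160+42,280+74])
```

```text
t 8.025 G board [-0.0051  0.1586  0.1442] R board
 [[-0.968   0.0469  0.2466]
 [ 0.1972  0.75    0.6314]
 [-0.1553  0.6598 -0.7352]] 
q [-0.8465  0.214   1.1279  2.089  -0.9992  1.273   2.3677] F [ 0.2291 -0.3865 -0.5833] w 0.4143148070462259 twist to level y 3.0931431542690033
scene 93
-0.06 -1 12 tool [-0.0049 -0.022  -0.0544] board [-0.0102  0.1186  0.1567] px [195.5 348. ]
-0.06 1 12 tool [-0.0059  0.0277 -0.0557] board [-0.0073  0.1548  0.1906] px [187.   359.75]
-0.05 -1 14 tool [-0.0068 -0.0206 -0.0449] board [-0.006   0.1252  0.151 ] px [197.7857 350.0714]
-0.05 1 12 tool [-0.0047  0.0252 -0.0449] board [-0.0059  0.16    0.1809] px [189.9167 361.3333]
-0.04 -1 11 tool [-0.0057 -0.02   -0.0351] board [-0.0046  0.132   0.1439] px [199.9091 352.1818]
-0.04 1 10 tool [-0.0067  0.0255 -0.0351] board [-0.0015  0.166   0.1741] px [192.5 363.2]
-0.03 -1 3 tool [ 0.0001 -0.021  -0.0281] board [-0.0085  0.1369  0.1373] px [201.     353.6667]
-0.03 1 3 tool [ 0.0011  0.0244 -0.0285] board [-0.0075  0.1709  0.1674] px [193.3333 364.6667]
top 0
[137 123 117] [66 47 29]
```

Run:
```python
from h import *
w=snap('wrist')
R,p,G=st()
for y in(-.018,.018):
  print('tip px',y,px(w,p+R@np.array([0,y,0])),px(w,p+R@np.array([0,y,-.03])))
hb=lambda v:O+BR@np.array(v)
print('bar',px(w,hb((-.06,.176,.138))),px(w,hb((.06,.171,.138))))
a=load('scene')
c2=cv2.resize(a['color'][180:220,335:385],None,fx=8,fy=8,interpolation=cv2.INTER_NEAREST)
cv2.imwrite('pics/g.png',np.hstack([cv2.resize(w['color'],(512,320)),c2[:, :280]])[:,:,::-1] if 0 else np.vstack([cv2.resize(w['color'],(400,250)),c2])[:,:,::-1])
```

```text
t 8.075 G board [-0.0052  0.1584  0.144 ] R board
 [[-0.9679  0.0473  0.2467]
 [ 0.1976  0.7499  0.6313]
 [-0.1551  0.6598 -0.7352]] 
q [-0.8462  0.2142  1.128   2.0893 -0.9993  1.2729  2.3679] F [-0.0093  0.1102  0.0688] w 0.4124724117506393 twist to level y 3.092723038080912
tip px -0.018 [294.1926 231.2851] [290.1276 250.5889]
tip px 0.018 [343.7564 231.2427] [347.8622 250.5365]
bar [329.738  155.2554] [329.3807 293.5656]
```

View pics/g.png

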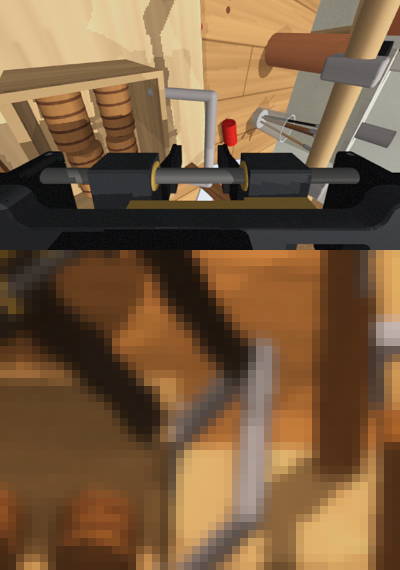

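Run:
```python
from h import *
R,p,G=st()
w=load('wrist');L=(cloud(w)-p)@R
print(w['K'][0,0])
for v in(215,225,230,234,238,242,246,250,256,262,270,285):
    print(v,[(u,*(L[v,u]*1000).round(0).astype(int).tolist()) for u in range(272,380,8) if w['range_z'][v,u]>0 and L[v,u,2]<.06])
```

```text
t 8.075 G board [-0.0052  0.1584  0.144 ] R board
 [[-0.9679  0.0473  0.2467]
 [ 0.1976  0.7499  0.6313]
 [-0.1551  0.6598 -0.7352]] 
q [-0.8462  0.2142  1.128   2.0893 -0.9993  1.2729  2.3679] F [-0.0093  0.1102  0.0688] w 0.4124724117506393 twist to level y 3.092723038080912
279.1754846823927
215 [(328, 15, 6, -6), (336, 16, 11, -10), (344, 15, 17, -6)]
225 [(328, 7, 6, -4), (336, 8, 12, -9)]
230 [(280, 12, -24, -25), (328, 2, 6, -3), (336, 4, 12, -8), (360, 12, 26, -26)]
234 [(280, 12, -24, -31), (288, 11, -19, -29), (328, -1, 6, -4), (336, 1, 12, -8), (352, 11, 20, -29), (360, 12, 25, -32)]
238 [(280, 12, -23, -38), (288, 11, -18, -35), (328, -4, 6, -3), (336, -3, 12, -6), (352, 11, 20, -35), (360, 12, 24, -38)]
242 [(272, 12, -27, -42), (280, 10, -23, -40), (288, 11, -18, -41), (328, -7, 7, -2), (336, -5, 12, -7), (352, 10, 19, -39), (360, 12, 23, -43)]
246 [(272, 12, -26, -48), (280, 11, -22, -45), (288, 10, -18, -43), (328, -11, 7, -1), (336, -10, 12, -5), (352, 10, 19, -45), (360, 11, 23, -45), (368, 12, 27, -47)]
250 [(272, 12, -25, -53), (280, 10, -21, -49), (288, 7, -18, -
[... 367 characters left out ...]
, 2), (336, -24, 13, -1), (352, 3, 18, -49), (360, 11, 20, -63), (368, 12, 24, -66), (376, 13, 28, -66)]
270 [(272, 34, -15, -109), (280, 35, -12, -110), (288, 34, -10, -109), (296, 34, -7, -109), (304, 34, -5, -110), (312, 34, -2, -109), (320, 34, 0, -109), (328, 34, 3, -109), (336, 34, 5, -109), (344, 34, 8, -109), (352, 33, 11, -108), (360, 34, 13, -108), (368, 33, 16, -108), (376, 34, 18, -108)]
285 [(272, 31, -15, -112), (280, 31, -12, -112), (288, 31, -10, -113), (296, 31, -7, -112), (304, 31, -5, -113), (312, 31, -2, -113), (320, 31, 0, -112), (328, 31, 3, -113), (336, 31, 5, -112), (344, 31, 8, -113), (352, 31, 10, -112), (360, 31, 13, -113), (368, 31, 15, -112), (376, 31, 18, -112)]
```

```bash
python3 -m inch '[[-0.17,0,-1,10,0],[-0.17,0,-3,10,0],[-0.17,0,0,0,0]]'
cat > wr.py <<'E'
from h import *
R,p,G=st()
w=snap('wrist');L=(cloud(w)-p)@R
for v in(215,225,234,242,250,258):
    print(v,[(u,*(L[v,u]*1000).round(0).astype(int).tolist()) for u in range(280,372,8) if w['range_z'][v,u]>0 and L[v,u,2]<.06])
E
python3 wr.py
```

```text
time: 8.45
position: [0.5187, 0.1577, 0.1144]
tool_rot: [-0.056, 2.788, 1.068]
ft_force: [-1.4, -1.5, 3.6]
grip_width: 0.418
t 8.45 G board [0.001  0.1671 0.1281] R board
 [[-0.9669  0.0466  0.2507]
 [ 0.2     0.7488  0.6319]
 [-0.1583  0.6611 -0.7334]] 
q [-0.8309  0.2578  1.1014  2.0995 -1.0523  1.262   2.4034] F [-1.6263 -1.1807  3.5617] w 0.4180331386557169 twist to level y 3.0934082842284356
215 [(336, 22, 10, -26), (344, 23, 15, -29), (352, 23, 20, -27)]
225 [(336, 15, 10, -25), (344, 17, 15, -28), (352, 15, 21, -24)]
234 [(280, 12, -24, -31), (288, 10, -20, -27), (336, 9, 11, -24), (344, 10, 15, -27), (352, 11, 20, -28), (360, 12, 25, -32)]
242 [(280, 11, -23, -40), (288, 10, -18, -39), (336, 2, 11, -22), (344, 4, 16, -25), (352, 11, 19, -40), (360, 12, 23, -43)]
250 [(280, 11, -21, -50), (288, 7, -18, -43), (336, -4, 11, -21), (344, -3, 16, -24), (352, 9, 18, -47), (360, 10, 22, -49), (368, 12, 26, -53)]
258 [(280, 10, -20, -58), (288, 3, -18, -44), (336, -10, 11, -21), (344, -10, 16, -22), (352, 5, 18, -48), (360, 11, 21, -59), (368, 12, 25, -61)]
```

```bash
python3 -m inch '[[-0.17,0,0,-30,0],[-1,0,-4,-10,0],[-1,0,0,0,0],[-1,0,0,0,0]]'
python3 - <<'E'
from h import *
R,p,G=st()
go((-.015,.156,.125),(-.015,.151,.121))
w=snap('wrist');L=(cloud(w)-p)@R
for v in(205,215,225,234,242,250,258):
    print(v,[(u,*(L[v,u]*1000).round(0).astype(int).tolist()) for u in range(250,380,10) if w['range_z'][v,u]>0 and L[v,u,2]<.08])
E
```

```text
time: 9.0
position: [0.5129, 0.127, 0.1394]
tool_rot: [-0.056, 2.791, 1.065]
ft_force: [0.1, 0.4, 0.5]
grip_width: 0.164
t 9.0 G board [-0.0102  0.138   0.1532] R board
 [[-0.9675  0.0481  0.2484]
 [ 0.1991  0.7507  0.63  ]
 [-0.1561  0.6589 -0.7358]] 
q [-0.8162  0.2057  1.1411  2.0739 -0.9719  1.3048  2.3744] F [0.1842 0.3836 0.5227] w 0.1637669776674023 twist to level y 3.091891507932498
t 9.0 G board [-0.0102  0.138   0.1532] R board
 [[-0.9675  0.0481  0.2484]
 [ 0.1991  0.7507  0.63  ]
 [-0.1561  0.6589 -0.7358]] 
q [-0.8162  0.2057  1.1411  2.0739 -0.9719  1.3048  2.3744] F [0.1842 0.3836 0.5227] w 0.1637669776674023 twist to level y 3.091891507932498
to (-0.015, 0.156, 0.125) d [12.6 -5.3 30.9] rows 0.5144860125764155
to (-0.015, 0.151, 0.121) d [-0.4 -6.4 -0.2] rows 0.10648395391063975
205 [(250, 3, -63, 53), (260, 7, -50, 39), (270, 12, -40, 26), (280, 16, -30, 13), (340, 15, 16, 15), (350, 17, 23, 11)]
215 [(250, -9, -65, 60), (260, -3, -52, 43), (270, 2, -40, 28), (280, 6, -31, 17), (340, 7, 16, 15), (350, 8, 23, 13)]
225 [(250, -21, -67, 64), (260, -14, -53, 47), (270, -7, -41, 31), (280, -2, -31, 18), (340, -2, 16, 17), (350, -1, 24, 16)]
234 [(250, -33, -69, 69), (260, -25, -55, 51), (270, -17, -42, 34), (280, -11, -32, 21), (300, 12, -12, -31), (340, 12, 13, -31), (350, -10, 25, 18)]
242 [(250, -43, -70, 72), (260, -34, -56, 54), (270, -27, -44, 38), (280, -21, -33, 25), (300, 11, -11, -40), (340, 12, 12, -42), (350, -18, 25, 19)]
250 [(250, 39, -23, -105), (260, 39, -19, -105), (270, 39, -16, -104), (280, 38, -13, -104), (290, 12, -16, -53), (300, 10, -11, -49), (340, 11, 11, -50), (350, 12, 16, -53), (360, 38, 13, -103), (370, 39, 17, -104)]
258 [(250, 38, -22, -109), (260, 38, -19, -108), (270, 39, -15, -109), (280, 39, -12, -110), (290, 12, -15, -61), (300, 10, -10, -58), (340, 11, 11, -59), (350, 12, 15, -62), (360, 38, 13, -109), (370, 39, 16, -110)]
```

```bash
python3 -m inch '[[-1,0,0,0,0]]'
python3 - <<'E'
from h import *
R,p,G=st()
w=snap('wrist');a=snap('scene')
for im in(w,a):
  L=(cloud(im)-p)@R;col=im['color'].astype(int).sum(-1)
  m=(col<130)&(np.abs(L[...,0])<.03)&(np.abs(L[...,1])<.03)&(L[...,2]>-.065)&(L[...,2]<.01)
  print(m.sum(),np.histogram(L[m][:,2],np.arange(-.065,.011,.005)))
  # predicted pixels of TCP and -.026
  print(px(im,p),px(im,p-.026*R[:,2]))
c=cv2.resize(w['color'][180:270,260:380],(480,360),interpolation=cv2.INTER_CUBIC)
c2=cv2.resize(a['color'][180:220,335:375],(320,320),interpolation=cv2.INTER_CUBIC)
cv2.imwrite('pics/h.png',np.hstack([c[:320],c2])[:,:,::-1])
E
```

```text
time: 9.18
position: [0.5125, 0.1275, 0.1388]
tool_rot: [-0.057, 2.793, 1.065]
ft_force: [0.2, -0.1, 0.4]
grip_width: 0.038
t 9.175 G board [-0.0105  0.1387  0.1526] R board
 [[-0.9678  0.0482  0.2471]
 [ 0.1982  0.7508  0.6301]
 [-0.1551  0.6588 -0.7362]] 
q [-0.8168  0.2067  1.1406  2.0745 -0.9721  1.3046  2.3746] F [ 0.217  -0.1369  0.3531] w 0.03797429250051837 twist to level y 3.0918673316126957
898 (array([137, 122, 136, 135, 105, 112,  92,  59,   0,   0,   0,   0,   0,
         0,   0]), array([-0.065, -0.06 , -0.055, -0.05 , -0.045, -0.04 , -0.035, -0.03 ,
       -0.025, -0.02 , -0.015, -0.01 , -0.005, -0.   ,  0.005,  0.01 ]))
[319.2491 231.4136] [319.3042 247.8029]
87 (array([12, 16, 12,  9, 13,  9, 14,  2,  0,  0,  0,  0,  0,  0,  0]), array([-0.065, -0.06 , -0.055, -0.05 , -0.045, -0.04 , -0.035, -0.03 ,
       -0.025, -0.02 , -0.015, -0.01 , -0.005, -0.   ,  0.005,  0.01 ]))
[357.9403 201.1176] [352.8963 194.8842]
```

View pics/h.png

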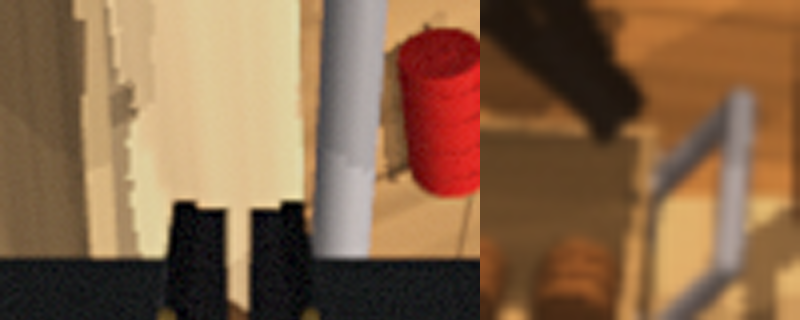

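```bash
python3 -m inch '[[-1,4,-8,10,0],[-1,4,0,21,0],[-1,2,0,21,0],[-1,0,0,0,0]]'
python3 - <<'E'
from h import *
R,p,G=st()
w=snap('wrist');L=(cloud(w)-p)@R
for v in(205,220,228,236,242):
    print(v,[(u,*(L[v,u]*1000).round(0).astype(int).tolist()) for u in range(270,380,10) if w['range_z'][v,u]>0 and L[v,u,2]<.08])
E
```

```text
time: 9.78
position: [0.5085, 0.1573, 0.0896]
tool_rot: [-0.057, 2.795, 1.064]
ft_force: [0.7, -0.6, 0.6]
grip_width: 0.007
t 9.775 G board [-0.0089  0.1686  0.1034] R board
 [[-0.9683  0.0489  0.2451]
 [ 0.1974  0.7513  0.6297]
 [-0.1533  0.6581 -0.7372]] 
q [-0.8063  0.2895  1.0785  2.1334 -1.0835  1.2481  2.4569] F [ 0.6107 -0.7689  0.5661] w 0.007278006380416681 twist to level y 3.091087846587537
205 [(270, 33, -27, -40), (280, 36, -21, -49), (290, 36, -16, -47), (300, -6, -19, 80), (370, 36, 26, -50)]
220 [(270, 23, -28, -37), (280, 27, -21, -45), (290, 26, -16, -45), (370, 28, 27, -48)]
228 [(270, 17, -29, -35), (280, 22, -22, -45), (290, 21, -16, -44), (370, 23, 27, -48)]
236 [(270, 11, -30, -33), (280, 16, -22, -44), (290, 16, -17, -43), (310, 12, -6, -35), (320, 11, 0, -32), (330, 12, 6, -35), (370, 18, 28, -47)]
242 [(270, 6, -30, -31), (280, 11, -23, -41), (290, 12, -17, -42), (310, 12, -5, -44), (320, 11, 0, -41), (330, 13, 6, -44), (370, 14, 28, -46)]
```

```bash
python3 -m inch '[[-1,-2,-6,-5,0],[-1,-2,-6,-5,0],[-1,-2,-6,-5,0],[-1,0,0,0,0]]'
cat > tote.py <<'E'
from h import *
R,p,G=st()
b=snap('top');P=cloud(b);B=(P-O)@BR
# rim points
m=(B[...,2]>.098)&(B[...,2]<.116)&(np.abs(B[...,0])<.1)&(B[...,1]>-.02)&(B[...,1]<.16)
q=B[m]
for lo in np.arange(-.1,.1,.02):
    k=q[(q[:,0]>lo)&(q[:,0]<lo+.02)]
    if len(k)>1:print(lo.round(2),len(k),'ymin',k[:,1].min().round(4),'ymax',k[:,1].max().round(4))
E
python3 tote.py
```

```text
time: 10.32
position: [0.5154, 0.1316, 0.0923]
tool_rot: [-0.058, 2.791, 1.067]
ft_force: [0.0, 1.1, -0.1]
grip_width: 0.004
t 10.325 G board [-0.0069  0.142   0.106 ] R board
 [[-0.9678  0.0471  0.2473]
 [ 0.1979  0.7496  0.6316]
 [-0.1556  0.6602 -0.7348]] 
q [-0.7408  0.3276  1.0785  2.1037 -1.0863  1.3047  2.4967] F [ 0.2368  1.0464 -0.0759] w 0.004414788045779435 twist to level y 3.0929395626508436
-0.1 66 ymin 0.0248 ymax 0.1329
-0.08 25 ymin 0.0243 ymax 0.1462
-0.06 13 ymin 0.1252 ymax 0.1457
0.0 7 ymin 0.018 ymax 0.0233
0.02 20 ymin 0.0149 ymax 0.125
0.04 36 ymin 0.0144 ymax 0.1407
0.06 75 ymin 0.0127 ymax 0.1365
0.08 29 ymin 0.0343 ymax 0.1211
```

```bash
python3 -m inch '[[-1,22,3,-2,0],[-1,-3,-8,-7,0],[-1,-2,-7,-6,0],[-1,-1,-5,-4,0],[-1,0,0,0,0]]';python3 tote.py
```

```text
time: 11.0
position: [0.4968, 0.1102, 0.095]
tool_rot: [-0.069, 2.791, 1.086]
ft_force: [-1.8, 1.9, 1.7]
grip_width: 0.003
t 11.0 G board [-0.0289  0.1242  0.1087] R board
 [[-0.97    0.0407  0.2396]
 [ 0.1898  0.7426  0.6423]
 [-0.1518  0.6685 -0.7281]] 
q [-0.7073  0.3141  1.1002  2.1194 -1.0531  1.3431  2.5358] F [-1.4036  2.2094  1.6982] w 0.002802205641022579 twist to level y 3.099684006668903
-0.1 56 ymin 0.0301 ymax 0.1117
-0.02 8 ymin 0.0028 ymax 0.0082
0.0 18 ymin 0.0023 ymax 0.1115
0.02 23 ymin 0.0013 ymax 0.1111
0.04 38 ymin 0.0013 ymax 0.1256
0.06 85 ymin 0.0015 ymax 0.1113
```

```bash
python3 -m inch '[[-1,0,-3,-2,0],[-1,0,0,0,0],[-1,0,4,3,0],[-1,0,0,-40,0],[-1,0,0,-50,0]]';python3 tote.py; python3 -m inch '[[-0.2,0,0,-10,0.18],[-0.2,0,0,0,0.18]]'; python3 -c "
from h import *
st()"
```

```text
time: 11.68
position: [0.4873, 0.0504, 0.1595]
tool_rot: [-0.072, 2.798, 1.083]
ft_force: [0.1, 0.3, 0.3]
grip_width: 0.006
t 11.675 G board [-0.0491  0.0672  0.1732] R board
 [[-0.9713  0.0413  0.2343]
 [ 0.1863  0.7447  0.6409]
 [-0.148   0.6661 -0.731 ]] 
q [-0.6687  0.2106  1.1712  2.0348 -0.8957  1.4494  2.4618] F [0.1843 0.2725 0.3218] w 0.0058892079464048785 twist to level y 3.0990510250892176
-0.1 29 ymin 0.0755 ymax 0.1116
-0.08 29 ymin 0.107 ymax 0.1281
-0.06 13 ymin 0.1066 ymax 0.113
-0.04 11 ymin 0.1062 ymax 0.1117
-0.02 19 ymin 0.002 ymax 0.1112
0.0 23 ymin 0.0016 ymax 0.1108
0.02 24 ymin 0.0015 ymax 0.1112
0.04 39 ymin 0.0011 ymax 0.1263
0.06 86 ymin 0.0017 ymax 0.1114
time: 11.98
position: [0.4918, 0.0322, 0.1728]
tool_rot: [0.475, 2.863, 1.137]
ft_force: [0.3, 0.7, -0.8]
grip_width: 0.152
t 11.975 G board [-0.0483  0.0487  0.1866] R board
 [[-0.8845  0.3916  0.2534]
 [ 0.4581  0.6266  0.6305]
 [ 0.0881  0.6738 -0.7337]] 
q [-0.6602  0.1965  1.1938  2.0131 -0.8792  1.4629  2.085 ] F [ 0.4574  0.6475 -0.785 ] w 0.15153969115044974 twist to level y 2.7247628092074567
```

```bash
python3 -m inch '[[-0.2,0,0,0,0.18],[-0.2,0,0,0,0.18],[-0.2,0,0,0,0.18],[-0.2,0,0,0,0.18],[-0.2,0,0,0,0.18]]'>/dev/null; python3 -m inch '[[-0.2,0,0,0,0.18],[-0.2,0,0,0,0.18],[-0.2,0,0,0,0.18],[-0.2,0,0,0,0.18],[-0.2,0,0,0,0.18]]'>/dev/null; python3 -m inch '[[-0.2,0,0,0,0.18],[-0.2,0,0,0,0.18],[-0.2,0,0,0,0.18],[-0.2,0,0,0,0.18],[-0.2,0,0,0,0.18]]'; python3 -c "
from h import *
st()"
```

```text
time: 13.85
position: [0.5066, 0.0092, 0.1677]
tool_rot: [-2.443, 0.009, -0.239]
ft_force: [0.0, 0.4, 0.6]
grip_width: 0.401
t 13.85 G board [-0.0386  0.0241  0.1819] R board
 [[ 0.9542 -0.0869  0.2864]
 [-0.2466 -0.7705  0.5879]
 [ 0.1696 -0.6315 -0.7566]] 
q [-0.6636  0.215   1.2256  2.0022 -0.8852  1.4332 -0.6998] F [0.1194 0.4239 0.5824] w 0.4011122558697189 twist to level y -0.09078948158072532
```

```bash
python3 -m inch '[[-0.17,0,0,0,-0.09],[-0.17,0,0,0,0]]'; python3 -c "
from h import *
go((-.025,.115,.177),(-.005,.156,.124))"
```

```text
time: 14.1
position: [0.5082, 0.0064, 0.1671]
tool_rot: [-2.452, -0.096, -0.284]
ft_force: [0.3, -0.1, 0.6]
grip_width: 0.41
t 14.1 G board [-0.0376  0.0212  0.1813] R board
 [[ 0.957  -0.0041  0.2899]
 [-0.1799 -0.7925  0.5827]
 [ 0.2274 -0.6098 -0.7592]] 
q [-0.6525  0.2106  1.2139  2.0008 -0.8806  1.4247 -0.614 ] F [ 0.2725 -0.1582  0.6424] w 0.41047176542065633 twist to level y -0.004268497769481427
to (-0.025, 0.115, 0.177) d [ -5.8 -71.8  61.6] rows 1.196211779161519
to (-0.005, 0.156, 0.124) d [-0.3 -0.3 69.9] rows 1.1654581464381073
```

```bash
python3 -m inch '[[-0.17,-3,-36,31,0],[-0.17,-3,-36,31,0],[-0.17,0,0,20,0],[-0.17,0,0,0,0]]'; python3 wr.py; python3 -c "
from h import *
go((-.005,.156,.124))"
```

```text
time: 14.6
position: [0.5105, 0.1119, 0.1468]
tool_rot: [-2.456, -0.079, -0.291]
ft_force: [-0.3, 0.3, 0.5]
grip_width: 0.416
t 14.6 G board [-0.0163  0.1247  0.161 ] R board
 [[ 0.9543 -0.0157  0.2985]
 [-0.1933 -0.7941  0.5763]
 [ 0.2279 -0.6076 -0.7608]] 
q [-0.9183  0.0347  1.1902  2.1151 -0.8265  1.1552 -0.8299] F [-0.2235  0.3492  0.5386] w 0.4164141851651093 twist to level y -0.016470588111464977
215 [(312, 6, -5, 11), (320, 6, 1, 12)]
225 [(312, 0, -5, 8), (320, -2, 1, 10)]
234 [(280, 9, -24, -31), (288, 8, -19, -27), (312, -7, -5, 5), (320, -8, 1, 8), (352, 8, 20, -28), (360, 10, 25, -32)]
242 [(280, 9, -23, -40), (288, 9, -18, -41), (312, -13, -5, 4), (320, -14, 1, 6), (352, 8, 19, -39), (360, 9, 23, -42)]
250 [(280, 8, -21, -49), (288, 4, -18, -42), (312, -19, -5, 3), (320, -19, 1, 4), (352, 8, 18, -48), (360, 8, 22, -50), (368, 10, 26, -53)]
258 [(280, 9, -20, -59), (288, 1, -18, -44), (312, -25, -5, 1), (320, -25, 1, 3), (352, 2, 18, -48), (360, 9, 21, -59), (368, 10, 25, -62)]
t 14.65 G board [-0.0158  0.1236  0.1618] R board
 [[ 0.9538 -0.0161  0.3001]
 [-0.1946 -0.7941  0.5758]
 [ 0.2291 -0.6076 -0.7605]] 
q [-0.9174  0.0341  1.1908  2.1139 -0.8262  1.1555 -0.8301] F [ 0.002   0.2939 -0.7474] w 0.41398050924076557 twist to level y -0.016929243272613078
to (-0.005, 0.156, 0.124) d [-4.6 -2.9 50.6] rows 0.8434100308049552
```

```bash
python3 -m inch '[[-0.17,-2,-2,17,0],[-0.17,-2,-1,17,0],[-0.17,-1,0,16,0],[-0.17,0,0,0,0]]'; python3 -c "
from h import *
st()"; python3 -m inch '[[-1,0,0,0,0],[-1,0,0,0,0],[-1,0,0,0,0]]' 25;python3 wr.py
```

```text
time: 15.15
position: [0.5203, 0.1375, 0.111]
tool_rot: [-2.461, -0.063, -0.302]
ft_force: [0.3, 0.0, 0.2]
grip_width: 0.413
t 15.15 G board [-0.0022  0.1482  0.1253] R board
 [[ 0.9506 -0.0258  0.3093]
 [-0.2064 -0.7968  0.5679]
 [ 0.2318 -0.6037 -0.7628]] 
q [-0.9111  0.1432  1.1556  2.1502 -0.9655  1.1165 -0.7492] F [ 0.2938 -0.0415  0.2316] w 0.4134596470149278 twist to level y -0.02708324448239915
time: 15.52
position: [0.5206, 0.1409, 0.116]
tool_rot: [-2.449, -0.064, -0.301]
ft_force: [-2.2, 10.4, 6.8]
grip_width: 0.158
t 15.525 G board [-0.0013  0.1513  0.1301] R board
 [[ 0.9506 -0.0221  0.3098]
 [-0.2066 -0.7899  0.5774]
 [ 0.2319 -0.6129 -0.7554]] 
q [-0.91    0.1393  1.1538  2.1466 -0.9695  1.126  -0.7514] F [-0.3189 10.6056  6.8321] w 0.15803111930371613 twist to level y -0.023287476011003738
215 [(312, 20, -4, -27), (320, 21, 1, -28)]
225 [(312, 14, -4, -29), (320, 15, 1, -30)]
234 [(296, 10, -14, -32), (304, 8, -9, -28), (312, 9, -4, -31), (320, 10, 1, -32), (336, 8, 10, -28), (344, 10, 15, -31)]
242 [(296, 9, -13, -42), (304, 9, -9, -41), (312, 5, -4, -33), (320, 5, 1, -32), (336, 9, 10, -40), (344, 10, 14, -43)]
250 [(280, 36, -13, -104), (288, 10, -17, -53), (296, 10, -12, -52), (304, 8, -8, -50), (312, 0, -4, -34), (320, 1, 1, -35), (336, 8, 9, -50), (344, 10, 13, -53), (360, 36, 14, -104), (368, 37, 16, -105)]
258 [(280, 36, -12, -109), (288, 9, -16, -60), (296, 10, -12, -61), (304, 9, -8, -59), (312, -5, -4, -34), (320, -4, 1, -35), (336, 8, 9, -58), (344, 10, 13, -61), (352, 10, 16, -62), (360, 36, 13, -109), (368, 37, 15, -110)]
```

```bash
python3 -m inch '[[-0.4,0,0,0,0],[-0.4,0,0,6,0],[-0.4,0,0,4,0],[-0.4,0,0,0,0]]'; python3 -m inch '[[-1,0,0,0,0],[-1,0,0,0,0],[-1,0,0,0,0]]' 25;python3 wr.py
```

```text
time: 16.08
position: [0.5236, 0.1473, 0.1098]
tool_rot: [-2.447, -0.064, -0.304]
ft_force: [-0.2, -0.1, 0.5]
grip_width: 0.299
time: 16.45
position: [0.5236, 0.1478, 0.1102]
tool_rot: [-2.446, -0.065, -0.303]
ft_force: [0.4, 1.9, 2.7]
grip_width: 0.128
t 16.45 G board [0.0028 0.1575 0.1243] R board
 [[ 0.9499 -0.0207  0.3118]
 [-0.2074 -0.7881  0.5796]
 [ 0.2337 -0.6152 -0.7529]] 
q [-0.9038  0.1638  1.1405  2.1497 -1.003   1.1242 -0.7327] F [0.6984 1.784  2.7495] w 0.12777058342716577 twist to level y -0.021811183598107322
215 [(312, 23, -4, -35), (320, 23, 1, -35), (328, 22, 5, -32)]
225 [(312, 18, -4, -37), (320, 18, 1, -37), (328, 17, 5, -35)]
234 [(296, 10, -14, -33), (304, 9, -9, -29), (312, 12, -4, -37), (320, 13, 1, -39), (328, 12, 5, -36), (336, 8, 10, -28)]
242 [(296, 10, -13, -43), (304, 8, -9, -39), (312, 7, -4, -38), (320, 8, 1, -40), (328, 8, 5, -38), (336, 8, 10, -40), (344, 10, 14, -43)]
250 [(280, 37, -13, -104), (288, 36, -10, -104), (296, 10, -12, -52), (304, 8, -8, -49), (312, 4, -4, -40), (320, 4, 1, -42), (328, 4, 5, -41), (336, 8, 9, -50), (344, 11, 13, -54), (352, 36, 11, -104), (360, 37, 14, -104), (368, 36, 16, -104)]
258 [(280, 37, -12, -111), (288, 35, -10, -107), (296, 10, -12, -61), (304, 8, -8, -58), (312, -1, -4, -42), (320, 0, 1, -44), (328, -1, 5, -41), (336, 9, 9, -59), (344, 10, 13, -61), (352, 36, 10, -108), (360, 37, 13, -110), (368, 37, 15, -110)]
```

```bash
cat > arc.py <<'E'
from h import *
import sys
off=np.array([.0025,-.001])
def bar(deg):
    f=np.radians(deg);c=min(f,np.radians(55));s=.012/np.cos(c)
    toe=np.array([s*np.sin(f),.03-s*np.cos(f)])
    return toe+np.array([.145*np.cos(f)-.12*np.sin(f),.145*np.sin(f)+.12*np.cos(f)])+off,toe
R,p,G=st()
C=p-.036*R[:,2];cb=BR.T@(C-O);print('bar now',cb)
x=-.003
prev=cb
for d in map(float,sys.argv[1:]):
    b,t=bar(d);t3=np.array([x,*b]);print(d,'bar',t3,'shift',(R.T@(BR@(t3-prev))*1000).round(1));prev=t3
E
python3 arc.py 5 10 15 20 25 30
```

```text
t 16.5 G board [0.0028 0.1574 0.1243] R board
 [[ 0.9499 -0.0208  0.3118]
 [-0.2075 -0.7881  0.5795]
 [ 0.2337 -0.6152 -0.753 ]] 
q [-0.9039  0.1637  1.1404  2.1497 -1.0029  1.1241 -0.7328] F [0.3242 2.1309 2.0522] w 0.13256569602574264 twist to level y -0.021863922577709877
bar now [-0.0026  0.1474  0.1373]
5.0 bar [-0.003   0.1375  0.1492] shift [  4.4   0.5 -14.8]
10.0 bar [-0.003   0.1266  0.1604] shift [  4.9   1.8 -14.8]
15.0 bar [-0.003   0.1147  0.1704] shift [  4.8   3.1 -14.5]
20.0 bar [-0.003   0.1021  0.1794] shift [  4.7   4.5 -14. ]
25.0 bar [-0.003   0.0888  0.187 ] shift [  4.6   5.7 -13.5]
30.0 bar [-0.003   0.075   0.1934] shift [  4.4   6.9 -12.8]
```

```bash
python3 -m inch '[[-1,4,0.5,-15,0],[-1,5,2,-15,0],[-1,5,3,-14.5,0],[-1,0,0,0,0]]' 18; python3 arc.py 15 20 25 30 35 40; python3 tote.py | tail -12
```

```text
time: 17.0
position: [0.5283, 0.1124, 0.1454]
tool_rot: [-2.447, -0.065, -0.302]
ft_force: [0.4, 1.9, -0.1]
grip_width: 0.132
t 17.0 G board [0.001  0.1218 0.1595] R board
 [[ 0.9504 -0.0211  0.3105]
 [-0.2067 -0.7885  0.5792]
 [ 0.2326 -0.6146 -0.7537]] 
q [-0.865   0.1173  1.1646  2.0895 -0.9115  1.1918 -0.7807] F [ 0.7621  1.8145 -0.1207] w 0.13231532266839638 twist to level y -0.02215683801002753
bar now [-0.0043  0.1118  0.1726]
15.0 bar [-0.003   0.1147  0.1704] shift [ 0.2 -1.   3.7]
20.0 bar [-0.003   0.1021  0.1794] shift [  4.7   4.5 -14. ]
25.0 bar [-0.003   0.0888  0.187 ] shift [  4.5   5.8 -13.5]
30.0 bar [-0.003   0.075   0.1934] shift [  4.3   7.  -12.8]
35.0 bar [-0.003   0.0609  0.1985] shift [  4.1   8.1 -12. ]
40.0 bar [-0.003   0.0465  0.2021] shift [  3.8   9.1 -11.1]
t 17.0 G board [0.001  0.1218 0.1595] R board
 [[ 0.9504 -0.0211  0.3105]
 [-0.2067 -0.7885  0.5792]
 [ 0.2326 -0.6146 -0.7537]] 
q [-0.865   0.1173  1.1646  2.0895 -0.9115  1.1918 -0.7807] F [ 0.7621  1.8145 -0.1207] w 0.13231532266839638 twist to level y -0.02215683801002753
-0.1 48 ymin -0.0192 ymax 0.0974
-0.08 3 ymin 0.0958 ymax 0.0968
-0.06 4 ymin 0.0922 ymax 0.0965
0.0 2 ymin -0.0187 ymax -0.0152
0.02 16 ymin -0.02 ymax 0.0943
0.04 20 ymin -0.0198 ymax 0.0971
0.06 56 ymin -0.0198 ymax 0.0939
```

```bash
python3 -m inch '[[-1,5,3.5,-10,0],[-1,4.5,6,-13.5,0],[-1,4.5,7,-13,0],[-1,4,8,-12,0],[-1,0,0,0,0]]' 18; python3 arc.py 35 40 45 50 55 60
python3 - <<'E'
from h import *
a=snap('scene')
c2=cv2.resize(a['color'][130:290,230:430],None,fx=2.5,fy=2.5,interpolation=cv2.INTER_CUBIC)
cv2.imwrite('pics/i.png',c2[:,:,::-1])
E
```

```text
time: 17.68
position: [0.5383, 0.0617, 0.1734]
tool_rot: [-2.443, -0.069, -0.296]
ft_force: [-1.7, 2.7, 1.7]
grip_width: 0.127
t 17.675 G board [0.0017 0.0701 0.1874] R board
 [[ 0.9518 -0.0185  0.3062]
 [-0.2032 -0.7859  0.5841]
 [ 0.2298 -0.6181 -0.7517]] 
q [-0.7459  0.1797  1.1741  2.0001 -0.9127  1.3361 -0.7325] F [-1.1585  2.9642  1.7343] w 0.12696803621824282 twist to level y -0.019468578188126116
bar now [-0.0036  0.06    0.2004]
35.0 bar [-0.003   0.0609  0.1985] shift [-0.1  0.5  2.1]
40.0 bar [-0.003   0.0465  0.2021] shift [  3.8   9.  -11.1]
45.0 bar [-0.003   0.0322  0.2044] shift [  3.4   9.9 -10.1]
50.0 bar [-0.003   0.0181  0.2052] shift [ 3.1 10.6 -8.9]
55.0 bar [-0.003   0.0045  0.2046] shift [ 2.6 11.  -7.5]
60.0 bar [-0.003  -0.0108  0.2041] shift [ 3.  12.3 -8.6]
```

View pics/i.png

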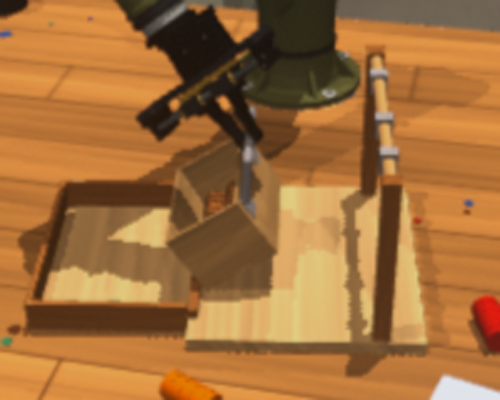

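```bash
python3 -m inch '[[-1,4,9.5,-9,0],[-1,3.5,10,-10,0],[-1,3,10.5,-9,0],[-1,3,11,-7.5,0],[-1,0,0,0,0]]' 18; python3 arc.py 55 60 65 70 75 80 85 90
```

```text
time: 18.35
position: [0.5491, 0.0135, 0.1837]
tool_rot: [-2.425, -0.08, -0.293]
ft_force: [-2.5, 1.4, -1.2]
grip_width: 0.129
t 18.35 G board [0.0037 0.0204 0.1976] R board
 [[ 0.9528 -0.0068  0.3036]
 [-0.1964 -0.7761  0.5992]
 [ 0.2316 -0.6305 -0.7408]] 
q [-0.5807  0.301   1.1519  1.9158 -0.974   1.4855 -0.6271] F [-2.2118  1.8542 -1.2168] w 0.129375402894814 twist to level y -0.007125811126747765
bar now [-0.0016  0.01    0.2104]
55.0 bar [-0.003   0.0045  0.2046] shift [-1.6  7.9  0.5]
60.0 bar [-0.003  -0.0108  0.2041] shift [ 2.9 12.2 -8.8]
65.0 bar [-0.003  -0.026   0.2023] shift [ 2.6 13.  -7.8]
70.0 bar [-0.003  -0.041   0.1991] shift [ 2.2 13.6 -6.7]
75.0 bar [-0.003  -0.0557  0.1947] shift [ 1.9 14.2 -5.5]
80.0 bar [-0.003  -0.0699  0.189 ] shift [ 1.5 14.6 -4.3]
85.0 bar [-0.003  -0.0836  0.1821] shift [ 1.1 15.  -3.1]
90.0 bar [-0.003  -0.0966  0.174 ] shift [ 0.7 15.2 -1.8]
```

```bash
python3 -m inch '[[-1,0,10,-3,0],[-1,1,10.5,-5,0],[-1,2.5,13,-7,0],[-1,2,13,-6,0],[-1,0,0,0,0]]' 18; python3 arc.py 65 70 75 80 85 90;python3 - <<'E'
from h import *
a=snap('scene')
c2=cv2.resize(a['color'][130:290,230:430],None,fx=2.5,fy=2.5,interpolation=cv2.INTER_CUBIC)
cv2.imwrite('pics/j.png',c2[:,:,::-1])
E
```

```text
time: 18.98
position: [0.5588, -0.0338, 0.1791]
tool_rot: [-2.41, -0.088, -0.303]
ft_force: [-2.9, 0.1, 2.7]
grip_width: 0.131
t 18.975 G board [ 0.0045 -0.0281  0.1928] R board
 [[ 0.9509  0.0044  0.3095]
 [-0.1946 -0.7689  0.609 ]
 [ 0.2406 -0.6393 -0.7303]] 
q [-0.4189  0.4102  1.111   1.8474 -1.0274  1.5866 -0.5257] F [-2.8135  0.65    2.7019] w 0.13146408084584338 twist to level y 0.004617591561223015
bar now [-0.0009 -0.0386  0.2054]
65.0 bar [-0.003  -0.026   0.2023] shift [-5.2 -7.7  9.3]
70.0 bar [-0.003  -0.041   0.1991] shift [ 2.2 13.5 -6.8]
75.0 bar [-0.003  -0.0557  0.1947] shift [ 1.8 14.1 -5.7]
80.0 bar [-0.003  -0.0699  0.189 ] shift [ 1.4 14.6 -4.5]
85.0 bar [-0.003  -0.0836  0.1821] shift [ 1.  14.9 -3.3]
90.0 bar [-0.003  -0.0966  0.174 ] shift [ 0.6 15.2 -2. ]
```

View pics/j.png

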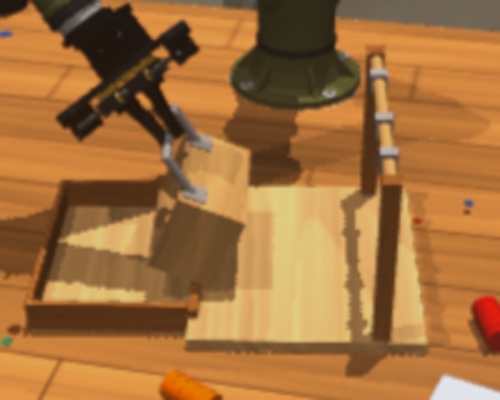

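```bash
python3 -m inch '[[-1,0,10,-1.5,0],[-1,0,10,-1.5,0],[-1,1.5,14,-4.5,0],[-1,1,14,-3.5,0],[-1,0,0,0,0]]' 18; python3 arc.py 85 90 95 100 105 110 113
```

```text
time: 19.65
position: [0.5678, -0.0767, 0.1624]
tool_rot: [-2.404, -0.094, -0.312]
ft_force: [-0.9, -1.2, 2.2]
grip_width: 0.127
t 19.65 G board [ 0.0054 -0.0719  0.176 ] R board
 [[ 0.949   0.0122  0.315 ]
 [-0.1931 -0.7674  0.6114]
 [ 0.2492 -0.6411 -0.7259]] 
q [-0.2847  0.5086  1.0683  1.7894 -1.0699  1.6459 -0.4396] F [-1.0672 -0.9843  2.2116] w 0.12732412645015845 twist to level y 0.01284659035005143
bar now [-0.     -0.0825  0.1885]
85.0 bar [-0.003  -0.0836  0.1821] shift [-4.2  4.9  3.1]
90.0 bar [-0.003  -0.0966  0.174 ] shift [ 0.5 15.2 -2.1]
95.0 bar [-0.003  -0.1088  0.1648] shift [ 0.1 15.3 -0.8]
100.0 bar [-0.003  -0.1203  0.1546] shift [-0.3 15.3  0.4]
105.0 bar [-0.003  -0.1307  0.1434] shift [-0.8 15.2  1.7]
110.0 bar [-0.003  -0.1402  0.1314] shift [-1.2 15.   3. ]
113.0 bar [-0.003  -0.1454  0.1238] shift [-0.9  8.8  2.4]
```

```bash
python3 -m inch '[[-1,-2,10,0.5,0],[-1,-1,10,0,0],[-1,0,13,-1,0],[-1,0,13,0,0],[-1,0,0,0,0]]' 18; python3 arc.py 100 105 110 113;python3 - <<'E'
from h import *
a=snap('scene')
c2=cv2.resize(a['color'][130:290,230:430],None,fx=2.5,fy=2.5,interpolation=cv2.INTER_CUBIC)
cv2.imwrite('pics/k.png',c2[:,:,::-1])
E
```

```text
time: 20.27
position: [0.5753, -0.114, 0.1355]
tool_rot: [-2.406, -0.097, -0.325]
ft_force: [-1.3, -2.1, 3.0]
grip_width: 0.132
t 20.275 G board [ 0.0058 -0.1098  0.1491] R board
 [[ 0.9463  0.0165  0.3229]
 [-0.1939 -0.7703  0.6075]
 [ 0.2587 -0.6375 -0.7257]] 
q [-0.179   0.5964  1.0292  1.7469 -1.1075  1.6695 -0.3631] F [-1.6384 -1.85    2.9661] w 0.13181949497601847 twist to level y 0.01739596191800919
bar now [ 0.0002 -0.1203  0.1616]
100.0 bar [-0.003  -0.1203  0.1546] shift [-4.9  4.3  4.1]
105.0 bar [-0.003  -0.1307  0.1434] shift [-0.9 15.2  1.7]
110.0 bar [-0.003  -0.1402  0.1314] shift [-1.3 15.   3. ]
113.0 bar [-0.003  -0.1454  0.1238] shift [-1.   8.8  2.4]
```

View pics/k.png

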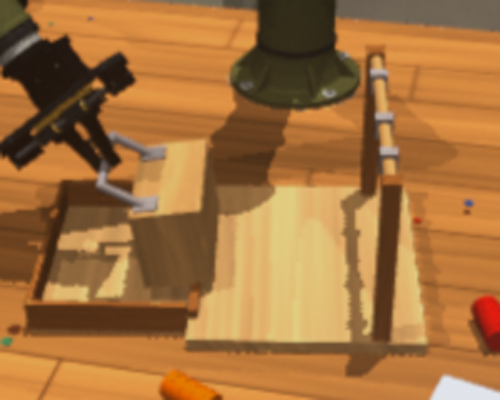

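```bash
python3 -m inch '[[-1,-2,10,2,0],[-1,-1,10,2,0],[-1,-1,10,2,0],[-1,0,0,0,0]]' 18; python3 arc.py 105 110 113 116;python3 -m inch '[[-1,-1,8,2,0],[-1,-1,7,2,0],[-1,0,0,0,0],[-1,0,0,0,0]]' 18; python3 arc.py 110 113 116
```

```text
time: 20.82
position: [0.5798, -0.1358, 0.1117]
tool_rot: [-2.41, -0.097, -0.334]
ft_force: [1.3, -3.6, 3.9]
grip_width: 0.13
t 20.825 G board [ 0.0061 -0.1321  0.1253] R board
 [[ 0.9444  0.0175  0.3283]
 [-0.1951 -0.7737  0.6027]
 [ 0.2645 -0.6333 -0.7273]] 
q [-0.1197  0.6539  1.0029  1.7249 -1.1332  1.6707 -0.3149] F [ 0.5934 -3.738   3.8634] w 0.1302495199592727 twist to level y 0.018546236101774822
bar now [ 0.0004 -0.1425  0.1379]
105.0 bar [-0.003  -0.1307  0.1434] shift [ -4.1 -12.6   2. ]
110.0 bar [-0.003  -0.1402  0.1314] shift [-1.3 15.   3.1]
113.0 bar [-0.003  -0.1454  0.1238] shift [-1.   8.8  2.4]
116.0 bar [-0.003  -0.1501  0.1159] shift [-1.2  8.7  2.9]
time: 21.32
position: [0.5817, -0.1458, 0.0971]
tool_rot: [-2.411, -0.096, -0.335]
ft_force: [1.0, -3.8, 2.6]
grip_width: 0.132
t 21.325 G board [ 0.0062 -0.1422  0.1107] R board
 [[ 0.9442  0.0171  0.3289]
 [-0.1954 -0.7747  0.6013]
 [ 0.2651 -0.6321 -0.7281]] 
q [-0.0913  0.6857  0.9882  1.7139 -1.1469  1.6692 -0.2912] F [ 0.2569 -3.9229  2.5937] w 0.13223576245096486 twist to level y 0.018144024290938497
bar now [ 0.0005 -0.1526  0.1233]
110.0 bar [-0.003  -0.1402  0.1314] shift [ -3.6 -14.8   0.5]
113.0 bar [-0.003  -0.1454  0.1238] shift [-1.   8.8  2.4]
116.0 bar [-0.003  -0.1501  0.1159] shift [-1.2  8.7  2.9]
```

```bash
cat > fin.py <<'E'
from h import *
import sys
b=snap('top');a=snap('scene')
B=(cloud(b)-O)@BR
m=(np.abs(B[...,0])<.07)&(B[...,1]>-.09)&(B[...,1]<.05)&(B[...,2]>.07)&(B[...,2]<.17)
q=B[m]
for _ in range(4):
    c=q.mean(0);n=np.linalg.svd(q-c)[2][2];n*=np.sign(n[2]);q=q[np.abs((q-c)@n)<.004]
print('top wall n',n,'tilt from upright',90+np.degrees(np.arctan2(-n[1],n[2])),'centre',c,len(q),'ymin/max',q[:,1].min(),q[:,1].max(),q[:,0].min(),q[:,0].max())
f=5
x0,y0,w,h=325,165,100,110
c1=cv2.resize(b['color'][y0:y0+h,x0:x0+w],(400,440),interpolation=cv2.INTER_CUBIC)
c2=cv2.resize(a['color'][150:290,220:347],(400,440),interpolation=cv2.INTER_CUBIC)
cv2.imwrite('pics/'+sys.argv[1],np.hstack([c1,c2])[:,:,::-1])
E
python3 fin.py l.png
```

```text
top wall n [-0.002   0.4175  0.9087] tilt from upright 65.32070167217324 centre [ 0.0012 -0.0438  0.1212] 194 ymin/max -0.07298380312580412 -0.00930065387048671 -0.06956092724444644 0.06943795332077006
```

Run:
```python
from h import *
for n in('top','scene'):
  im=load(n);B=(cloud(im)-O)@BR;lum=im['color'].astype(int).sum(-1)
  for lo in np.arange(-.13,.07,.01):
    m=(np.abs(B[...,0])<.08)&(B[...,1]>lo)&(B[...,1]<=lo+.01)&(B[...,2]>.03)&(B[...,2]<.17)&(lum>150)
    if m.sum()>3:print(n,lo.round(3),m.sum(),np.percentile(B[m][:,2],[10,50,90]))
```

```text
top -0.13 22 [0.1177 0.1232 0.1282]
top -0.12 55 [0.1018 0.1099 0.122 ]
top -0.11 141 [0.1042 0.1099 0.1176]
top -0.1 143 [0.1091 0.1137 0.1182]
top -0.09 141 [0.1132 0.1175 0.1228]
top -0.08 140 [0.1171 0.1212 0.1255]
top -0.07 145 [0.1221 0.1266 0.1307]
top -0.06 143 [0.1264 0.1303 0.135 ]
top -0.05 146 [0.131  0.1351 0.1391]
top -0.04 146 [0.1363 0.1401 0.1436]
top -0.03 180 [0.1191 0.1296 0.1395]
top -0.02 167 [0.0971 0.1071 0.1165]
top -0.01 163 [0.0762 0.0851 0.095 ]
top -0.0 156 [0.0521 0.0626 0.0735]
top 0.01 70 [0.0416 0.0479 0.0525]
scene -0.13 26 [0.1157 0.1208 0.1251]
scene -0.12 48 [0.1065 0.11   0.1219]
scene -0.11 90 [0.1071 0.1118 0.1184]
scene -0.1 107 [0.0845 0.1149 0.1189]
scene -0.09 111 [0.0725 0.1187 0.1232]
scene -0.08 120 [0.0583 0.1219 0.126 ]
scene -0.07 130 [0.054  0.1262 0.1302]
scene -0.06 136 [0.0518 0.1308 0.1348]
scene -0.05 143 [0.0559 0.135  0.1394]
scene -0.04 157 [0.0604 0.1384 0.1435]
scene -0.03 164 [0.0677 0.1221 0.1346]
scene -0.02 160 [0.0552 0.0998 0.1118]
scene -0.01 135 [0.0581 0.0784 0.0893]
scene -0.0 119 [0.046  0.0577 0.0681]
scene 0.01 24 [0.0426 0.0451 0.0492]
```

View pics/l.png

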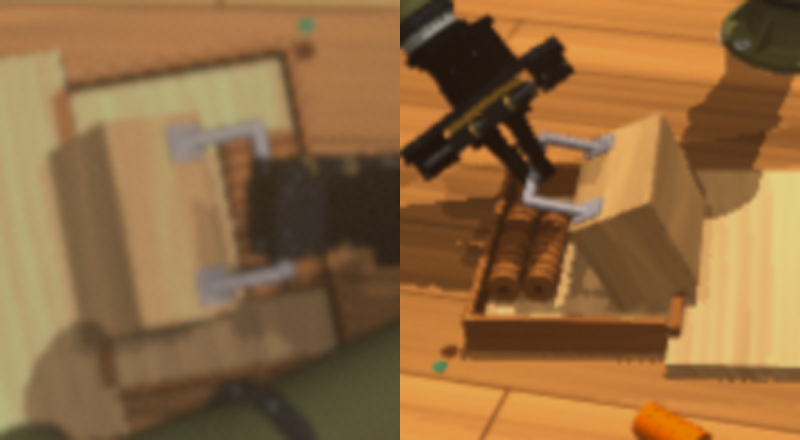

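```bash
python3 -m inch '[[-1,0,4,1,0],[-1,0,0,0,0]]' 8; python3 -m inch '[[-0.6,0,0,0,0],[-0.3,0,0,0,0],[-0.2,0,0,0,0],[-0.2,0,0,0,0]]'; python3 wr.py
```

```text
time: 21.68
position: [0.5828, -0.1476, 0.0942]
tool_rot: [-2.41, -0.098, -0.335]
ft_force: [-0.3, -4.4, 3.3]
grip_width: 0.135
time: 22.18
position: [0.5816, -0.1439, 0.0925]
tool_rot: [-2.406, -0.1, -0.328]
ft_force: [-0.6, -0.0, 1.0]
grip_width: 0.38
t 22.175 G board [ 0.0065 -0.1404  0.106 ] R board
 [[ 0.9459  0.0198  0.3238]
 [-0.1917 -0.771   0.6073]
 [ 0.2617 -0.6366 -0.7255]] 
q [-0.0867  0.6951  0.9808  1.7122 -1.1499  1.6717 -0.2861] F [-0.5537  0.0652  1.0348] w 0.3795801272108331 twist to level y 0.02095707241387857
215 [(280, 8, -29, 6), (288, 9, -23, 4), (296, 7, -17, 9), (312, 24, -4, -36), (320, 25, 0, -40), (328, 25, 5, -39), (368, -5, 43, 43)]
225 [(280, 1, -29, 3), (288, 2, -23, 2), (296, -1, -18, 8), (312, 19, -4, -39), (320, 20, 0, -42), (328, 20, 5, -42)]
234 [(280, 11, -24, -33), (288, 9, -19, -29), (296, -7, -17, 5), (312, 13, -4, -39), (320, 15, 0, -44), (328, 15, 5, -42), (360, 10, 25, -32), (368, -20, 42, 36)]
242 [(280, 10, -22, -44), (288, 8, -18, -38), (296, -12, -17, 3), (312, 8, -4, -40), (320, 11, 0, -44), (328, 10, 5, -44), (352, 9, 19, -40), (360, 10, 23, -43), (368, -29, 43, 37)]
250 [(280, 9, -21, -51), (288, 8, -17, -49), (312, 5, -4, -43), (320, 7, 0, -47), (328, 6, 5, -45), (352, 8, 18, -50), (360, 9, 22, -52), (368, 10, 26, -53)]
258 [(280, 9, -20, -60), (288, 4, -17, -51), (312, 1, -4, -45), (320, 3, 0, -49), (328, 2, 5, -46), (352, 6, 18, -53), (360, 8, 21, -58), (368, 10, 25, -61)]
```

```bash
python3 -m inch '[[-0.2,0,0,-20,0],[-0.2,0,0,-35,0],[-0.2,0,0,-50,0],[-0.2,0,0,-50,0],[-0.2,0,0,-20,0]]'; python3 fin.py m.png
python3 - <<'E'
from h import *
R,p,G=st()
for n in('top','scene'):
  im=load(n);B=(cloud(im)-O)@BR;lum=im['color'].astype(int).sum(-1)
  m=(np.abs(B[...,0])<.07)&(B[...,1]>-.095)&(B[...,1]<-.045)&(B[...,2]>.1)&(B[...,2]<.16)&(lum>150)
  s=np.polyfit(B[m][:,1],B[m][:,2],1);print(n,m.sum(),'tilt',90+np.degrees(np.arctan(s[0])))
  m=(np.abs(B[...,0])<.08)&(B[...,2]>.035)&(B[...,1]>0)&(B[...,1]<.08);print('toe-side ymax',np.percentile(B[m][:,1],99))
  hsv=cv2.cvtColor(im['color'],cv2.COLOR_RGB2HSV)
  m=(B[...,1]>-.2)&(B[...,1]<-.08)&(B[...,2]>.022)&(B[...,2]<.05)&(np.abs(B[...,0])<.125);print('rollers',m.sum(),B[m].min(0),B[m].max(0))
E
```

```text
time: 22.85
position: [0.5423, -0.2642, 0.2261]
tool_rot: [-2.408, -0.1, -0.326]
ft_force: [0.5, -0.9, 0.7]
grip_width: 0.4
top wall n [-0.0215  0.4417  0.8969] tilt from upright 63.779287979252935 centre [-0.0014 -0.042   0.1191] 194 ymin/max -0.07203993959070279 -0.010480911162759522 -0.0697527764401997 0.06963389045640773
t 22.95 G board [-0.0538 -0.2516  0.2392] R board
 [[ 0.9462  0.0182  0.3232]
 [-0.192  -0.7723  0.6056]
 [ 0.2606 -0.635  -0.7272]] 
q [ 0.1244  0.6655  1.0393  1.4517 -1.0605  1.9405 -0.3334] F [-1.1306 -0.4235 -0.5967] w 0.40361835804523316 twist to level y 0.019193206574660088
top 629 tilt 114.40820277294286
toe-side ymax 0.014942705488030986
rollers 605 [-0.0891 -0.1998  0.022 ] [ 0.0654 -0.0827  0.0483]
scene 345 tilt 113.6824816908807
toe-side ymax 0.012667708762778906
rollers 526 [-0.1249 -0.1997  0.0221] [ 0.0829 -0.0812  0.0471]
```

Run:
```python
from h import *
for n in('top','scene'):
  im=load(n);B=(cloud(im)-O)@BR
  print(n,'cols y:',np.arange(-.2,-.06,.012).round(3))
  for x in np.arange(-.125,.125,.02):
    r=[]
    for y in np.arange(-.206,-.06,.012):
      m=(B[...,0]>x)&(B[...,0]<=x+.02)&(B[...,1]>y)&(B[...,1]<=y+.012)&(B[...,2]<.075)
      r.append('%4d'%(1000*np.median(B[m][:,2])) if m.sum()>1 else '   .')
    print('%.3f'%(x+.01),*r)
```

```text
top cols y: [-0.2   -0.188 -0.176 -0.164 -0.152 -0.14  -0.128 -0.116 -0.104 -0.092
 -0.08  -0.068]
-0.115    8    3    2    6    2    4    3    4    3    3    1    3    4
-0.095    4    4    4    4    2    1    1    0    4    3    4    3    5
-0.075   24   11    8    8    5   15    5    4    .    .    .    .    .
-0.055   36   38   35   28   42   33    8    .    .    .    .    .    .
-0.035   33   39   40   33   39   35    4    .    .    .    .    .    .
-0.015   34   38   38   34   37   36    8    .    .    .    .    .    .
0.005   33   37   38   33   37   34    6    .    .    .    .    .    .
0.025   36   38   38   35   37   35    6    .    .    .    .    .    .
0.045   37   39   38   35   38   36    4    .    .    .    .    .    .
0.065   33   37   38   34   38   33    6    .    .    .    .    .    .
0.085   10    2    3    2    3    4    6    .    .    .    .    .    .
0.105    9    4    3    5    3    3    3    4    3    2    4    2    1
0.125   10    4    4    4    3    5    2    3    5    2    4    4    5
scene cols y: [-0.2   -0.188 -0.176 -0.164 -0.152 -0.14  -0.128 -0.116 -
[... 257 characters left out ...]
-743 -744 -745 -749 -749 -749 -748 -751 -744 -749 -749 -749
-0.035   33 -741   28 -742 -354    7 -745 -748 -748 -750 -747 -748 -750
-0.015 -354   37   29 -748   37   20    2 -749 -747 -749 -748 -749 -749
0.005 -748 -350 -744 -742 -741    7    2    1 -748 -749 -750 -749 -748
0.025 -747   39   31 -744   37   28    1 -740    2 -750 -749 -749 -747
0.045 -353 -352   16 -743   38   27    0 -743 -369    3 -747 -748 -746
0.065   12   15   15   10   14   14    1    0    1    2 -742 -747 -743
0.085    5 -747 -745 -744 -746 -740 -742 -746 -746    5   43   36   28
0.105 -745 -747 -748 -750 -750 -748 -749 -750 -747 -749 -747 -747 -749
0.125   41    .    .    .    .    .    .    .    .    .    .    .   43
```

```bash
python3 -c "
from h import *
print(ctrl.get_state()['time'],ctrl.close_job())"
```

```text
the job is handed in; nothing more can be done
22.95 None
```

The tote is lying on its side over the strip with its mouth down in the tray. All four rollers are out in the tray, and the job is handed in at 22.95 s of 58 s.

**How it was done**
- **Leaning the hand:** the moves cannot tilt the hand. I drove the tool out past its reach on the +y side until it leaned about 40°, then brought it back at that angle.
- **Sliding:** I slid the tote to the strip by pushing its rear rim with the shut fingers. The handle was too close to the rail to grip before that.
- **Tipping:** I then gripped the bar and tipped the tote over the strip in steps of about 5°. I held on until its rim was within a few millimetres of the tray floor, released, and backed off.

**Last checks**
- **Before tipping:** the front wall stood 1 to 2 mm from the strip face along its visible length, which is square.
- **Final tilt:** about 114° from upright (114.4° and 113.7° from the two cameras; allowed 95 to 137°), with the lower edge about 13 to 15 mm on the board side of the strip.
- **Rollers:** the depth map shows two rows of two, 150 and 186 mm beyond the strip, with tops about 40 mm above the table.
- **Forces:** readings after each move stayed at about 13 N or less. The hand is clear of everything.

**Checks that failed or disagreed**
- **Joint 4:** it read 0.058 rad, just under its 0.06 limit, while I was leaning the hand. No fault was reported.
- **Fingertips:** they appeared about 26 mm short of the stated TCP, so I gripped deeper than the stated grasp point.
- **Plane fit:** my first automatic fit of the tote's tilt mixed two faces and gave a wrong angle. I used the profile fit above instead.
- **Last picture:** the viewer refused it because I had reached 12, so the final check rests on depth data alone.
- **Bystanders:** I did not re-measure the bottles, brush cup or flask. Every move was planned clear of them.

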